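Break down the separator stack onto its rests

TASK

Take the stack of separator parts apart one at a time from the top down, finishing each part before starting the next: stand the flanged sleeve over the thin pin, lay the hexagon nut in the middle of the square wooden block, stand the cone disc in the round steel pan, and lay the big lock ring centred round the boss on the round wooden board. Keep every part the same way up as it is in the stack, set it down gently without dropping it, and leave the spanner and the tin where they are.

Things in the scene. Friction and masses are not known exactly. Their poses are not given: they have to be found in the camera images.
- sleeve_mid (a point): Top of the stack: bright steel flanged sleeve, a tube 34 mm outside and 24 mm bore, 30 mm tall, with a flange of 40 mm diameter and 5 mm thick at its foot; about 0.12 kg. The point is on its axis half-way up (15 mm above its underside); z up along the axis. It stands loose on the nut.
- nut_mid (a point): Second in the stack: plain brass hexagon nut, 50 mm across the flats (58 mm across the corners), 24 mm tall, bore about 24 mm; about 0.32 kg. The point is at its centre (12 mm above its underside); z up, its x axis is square to one pair of flats (flats face every 60 degrees from x). It lies loose on the cone disc's hub.
- cone_mid (a point): Third in the stack: hollow aluminium cone disc, 40 mm tall: a rim of 100 mm diameter, 5 mm high, a cone rising from it to 18 mm, then a straight round hub of 54 mm diameter (42 mm bore) from 18 to 40 mm, the place to grip; 0.28 kg. The point is on its axis, 20 mm above its underside; z up. It stands loose on the lock ring, wide side down.
- lock_ring_mid (a point): Bottom of the stack: flat aluminium ring, outside diameter 128 mm, inside 92 mm (rim 18 mm wide), 20 mm tall, six dark notches on top; 0.33 kg. Grip it across the rim, 55 mm from the axis. The point is on its axis, 10 mm above its underside; z up. It lies loose on the stand, a fixed dark steel disc 140 mm wide, 12 mm thick. Stacked parts may be 2 mm off centre; the stack's place is shuffled.
- pin_rest: Rest for the sleeve: round steel foot, 72 mm diameter and 10 mm thick, with an upright steel pin of 8 mm diameter in its centre, the pin's top 45 mm above the bench. It is fixed to the bench; origin at the centre of its underside, on the bench top (z = 0); z up. Its place is shuffled at each start.
- block_rest: Rest for the nut: plain square wooden block, 75 x 75 mm, 20 mm high, flat on top; x and y along its sides. It is fixed to the bench; origin at the centre of its underside, on the bench top (z = 0); z up. Its place is shuffled at each start.
- pan_rest: Rest for the cone disc: shallow round steel pan, 132 mm outside and 124 mm inside, rim 12 mm high, inner floor 4 mm above the bench. It is fixed to the bench; origin at the centre of its underside, on the bench top (z = 0); z up. Its place is shuffled at each start.
- boss_rest: Rest for the lock ring: round wooden board, 140 mm diameter and 10 mm thick, with a round wooden boss of 36 mm diameter in its centre that rises 12 mm above the board (22 mm above the bench). It is fixed to the bench; origin at the centre of its underside, on the bench top (z = 0); z up. Its place is shuffled at each start.
- spanner: Bystander: loose open spanner, 200 mm long, lying beyond the work roughly across the bench; origin at the middle of its underside, x along it. Not to be moved.
- tin: Bystander: loose closed tin, 66 mm diameter and 85 mm tall, standing beyond the work on the left; origin at the centre of its underside. Not to be moved.
There are look-alikes about, which are no part of the job. Leave any red or yellow look-alike of the boss_rest alone. Leave any yellow look-alike of the part that bears lock_ring_mid alone.

How it is judged:
By the outcome, as a careful person would: the job done as asked, in the order asked, and still so for the second after the job is handed in, with the robot touching nothing.
It also fails if it takes over 120 s, if anything falls off the work surface, if the arm or the gripper's body presses on something with over 40 N, if the wrist force passes 120 N, or if a joint passes its speed limit or range.

ROBOT

A 6-joint arm with a two-finger parallel gripper is mounted at the origin on the work surface. World frame = base frame: x ahead of the robot, y to its left, z up, the work surface at z = 0. Lengths are in mm, angles in rad, forces in N, time in s.
With the tool pointing down it reaches from about 350 to 775 mm from the base axis. Payload 5.5 kg.
Tool frame: the origin (TCP) lies between the finger pads; the fingertips stand 25 mm ahead of it and the grasp point (between the pads) lies 6 mm ahead of it; z points along the fingers, x is the direction in which the jaws open and shut, and the axes are right-handed (so a half turn about z gives the same grasp; the last joint's range is limited). The gripper opens to 85 mm and grips with 20 to 120 N. Pads are 22 mm wide; open, the fingers measure 114 mm over their backs; the gripper's body (76 mm by 85 mm) begins 54 mm behind the grasp point. The pads swing forward as they close: fully open they stand 13 mm farther back than shut.
Start: joints at [1.146, 0.313, 0.046, 1.304, 0, 1.431], TCP at [161.578, 551.871, 256.323] pointing down, gripper open.
Joint ranges: [-2.76, 2.76], [-0.86, 1.69], [-1.03, 1.26], [-2.2, 2.34], [-1.47, 1.5], [-3.14, 3.14]. Speed limits (rad/s): [2.57, 2.57, 3.14, 3.14, 3.14, 3.14].

INTERFACE

Orientations are given as [roll, pitch, yaw] about the fixed x, y, z axes, in that order (R = Rz(yaw) Ry(pitch) Rx(roll)).
In Python, from rig import read_state, read_camera, close_job gives the robot as it stands. The module is installed in compiled form; this text tells all that it offers.
- The arm moves only by the tool servo_tool, never from a script. Its argument "increments" is a list of rows, each a list of 7 numbers: the turn, a rotation vector about the tool's x, y, z in rad, then the shift along the tool's x, y, z in mm, then the opening in per cent of the stroke, from 0 (shut) to 100 (fully open). A call has 1 to 5 rows; each row is the pose to reach, as a shift and turn from the pose commanded when the call began, along the tool's axes at that moment; what a row does not reach only later rows make up. A row lasts 1/12 s, in which the tool goes at most 41.7 mm and 7.16 degrees, less where a joint would pass 70% of its speed; a pose out of reach is approached as far as the arm can. A call with a gripper value outside its range is refused whole. The fingers move at their own pace and stop on an object; the grip force is fixed at half the most. Time passes only in rows, so rows that repeat a pose let the fingers close. It gives the time, the measured TCP pose, the force and the opening at its end, in the units of the state.
- read_state(): the state, without advancing time (a new reading comes with each control period).
- read_camera(name): name is "scene" or "top" or "wrist"; returns a dict with "img" (400x640x3 uint8, red, green, blue), "z_map" (400x640 float32, mm along the optical axis (not along the pixel's ray), 0 where there is no reading), "fx", "fy", "cx", "cy" (pixels), "cam_to_world" (4x4, takes a point from camera to world coordinates). Camera axes: x right, y down, z forward; pixel columns grow to the right and rows downward; lengths in mm; the calibration is good to about 2 mm. A picture is of the moment at which its call begins.
- close_job(): hands the job in, once; it reports no verdict.
The state is a dict: "time": time; "qpos": joint angles; "joint_vel": joint speeds; "joint_efforts": joint torques, N m; "eef_pos": TCP position; "ee_rot": TCP orientation; "contact_force": force on the tool from outside, world axes, zero at the start; "ft_torque": the same for the moment, N m; "grip_width": finger opening in mm.
Only numpy, scipy, OpenCV 4.12 (cv2) and the standard library are available. Lean on these libraries where they do the work, as an engineer would, in place of code of your own. Each camera call takes 0.05 s, during which the arm holds its last target.

## Working session

There is one attempt and no reset: what is moved stays moved. The work goes in short steps, Python scripts to look and compute and a tool call to move; the robot and the scene stay as the last step left them, time stands still between calls to the robot, and variables do not carry over. Pictures are saved under pics/ and viewed, and the job is handed in when it is done.

Besides the shell and the picture viewer there is one more tool, called after "Call:" by a JSON object that holds its "fn" and its "kwargs". servo_tool: Moves the arm, as the interface text tells. Its arguments: {"type":"object","properties":{"increments":{"type":"array","items":{"type":"array","items":{"type":"number"}}}},"required":["increments"]}

```bash
mkdir -p pics; python3 - <<'E'
from rig import read_state, read_camera
import cv2, numpy as np
s=read_state(); print(s)
for n in ("scene","top","wrist"):
    c=read_camera(n); cv2.imwrite(f"pics/{n}0.png",c["img"][:,:,::-1]); print(n,c["fx"],c["fy"],c["cx"],c["cy"],np.round(c["cam_to_world"],3).tolist())
    np.savez(f"{n}0.npz",**c)
E
```

```text
{'time': 0.0, 'qpos': array([1.14639532e+00, 3.14004073e-01, 4.49605896e-02, 1.30359678e+00,
       8.18749629e-06, 1.43119744e+00]), 'joint_vel': array([ 3.82950660e-04,  1.37973376e-03, -2.22041123e-04, -1.87531237e-03,
       -2.18229477e-05,  1.04764109e-03]), 'joint_efforts': array([ 3.86990205e-04, -4.80622780e+01,  2.98535997e+01,  1.90926046e-02,
       -3.97860704e-04, -6.95449330e-06]), 'eef_pos': array([161.36622457, 551.40054421, 255.39922239]), 'ee_rot': array([-3.14132797e+00,  1.82486250e-03,  1.28599444e+00]), 'contact_force': array([ 0.17548135,  0.04194023, -0.32432087]), 'ft_torque': array([-0.00052367, -0.03366392,  0.00539916]), 'grip_width': 85.70251302028642}
scene 467.4156853388841 467.4156853388841 326.06115027111105 199.40609865772043 [[-0.18, 0.678, -0.713, 1465.257], [0.984, 0.126, -0.128, 312.762], [0.003, -0.725, -0.689, 1061.708], [0.0, 0.0, 0.0, 1.0]]
top 446.36358106109947 446.36358106109947 318.8728688679342 196.12611491763073 [[0.0, -0.992, 0.126, 304.62], [-1.0, -0.001, -0.007, 132.468], [0.007, -0.126, -0.992, 1643.693], [0.0, 0.0, 0.0, 1.0]]
wrist 296.09301957289495 296.09301957289495 318.7540190283958 193.4008475958029 [[0.28, 0.917, 0.283, 87.593], [0.96, -0.266, -0.086, 574.407], [-0.004, 0.296, -0.955, 373.388], [0.0, 0.0, 0.0, 1.0]]
```

View pics/scene0.png

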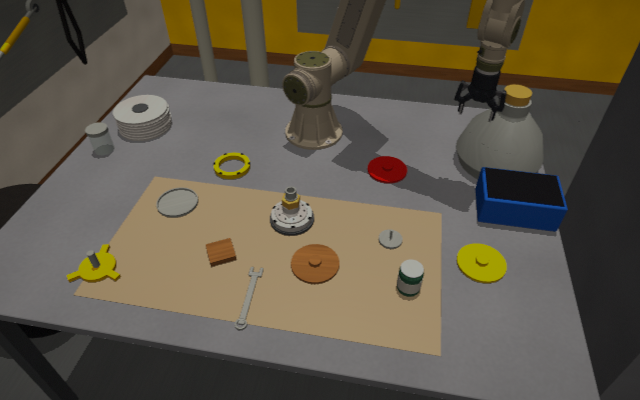

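View pics/top0.png

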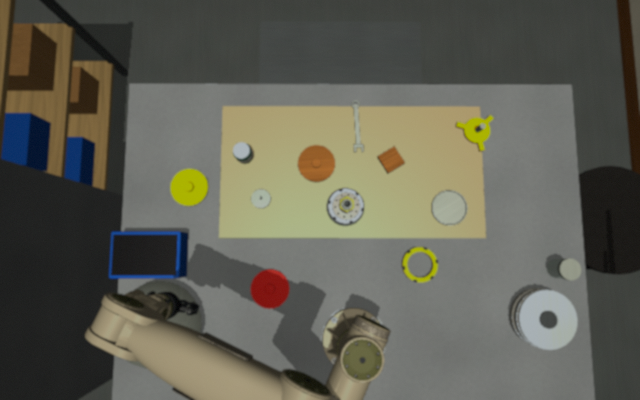

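View pics/wrist0.png

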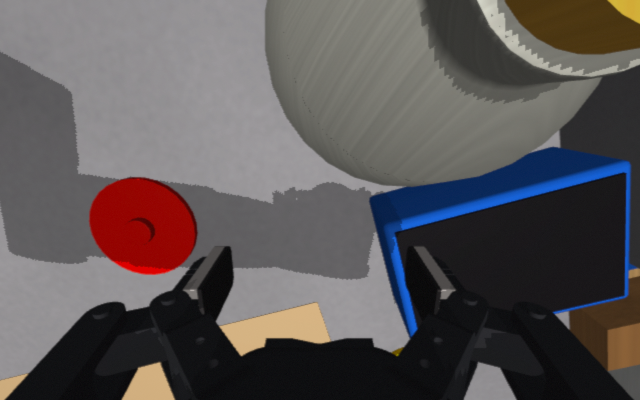

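The stack shows at about (291,210) in the scene view and (346,206) in the top view. In the top view the rests are:
- pin: (260,198)
- block: (390,160)
- pan: (449,207)
- wooden boss board: (316,163)

The red and yellow copies are decoys. Next I'll measure these positions with depth.

```bash
cat > h.py <<'E'
import numpy as np, cv2
from scipy.optimize import least_squares
from rig import read_state, read_camera
def cloud(c):
    z=c["z_map"].astype(float); v,u=np.mgrid[0:z.shape[0],0:z.shape[1]]
    P=np.stack([(u-c["cx"])/c["fx"]*z,(v-c["cy"])/c["fy"]*z,z],-1)
    M=np.asarray(c["cam_to_world"]); W=P@M[:3,:3].T+M[:3,3]; W[z<=0]=np.nan
    return W
def proj(c,p):
    M=np.asarray(c["cam_to_world"]); q=(np.atleast_2d(p)-M[:3,3])@M[:3,:3]
    return np.c_[q[:,0]/q[:,2]*c["fx"]+c["cx"],q[:,1]/q[:,2]*c["fy"]+c["cy"]]
def near(W,xy,r,z0,z1):
    d=np.hypot(W[...,0]-xy[0],W[...,1]-xy[1]); return (d<r)&(W[...,2]>z0)&(W[...,2]<z1)
def grab(n,f=None):
    c=read_camera(n)
    if f: cv2.imwrite(f"pics/{f}.png",np.ascontiguousarray(c["img"][:,:,::-1])); np.savez(f+".npz",**c)
    return c
def load(f):
    d=np.load(f+".npz"); return {k:d[k] for k in d}
def ray(c,uv,z):
    "pixel to world at height z"
    M=np.asarray(c["cam_to_world"]); uv=np.atleast_2d(uv).astype(float)
    d=np.c_[(uv[:,0]-c["cx"])/c["fx"],(uv[:,1]-c["cy"])/c["fy"],np.ones(len(uv))]@M[:3,:3].T
    return M[:3,3]+d*((z-M[2,3])/d[:,2])[:,None]
E
python3 - <<'E'
from h import *
for n,pts in (("top",dict(pin=(260,198),block=(390,160),pan=(449,207),boss=(316,163),stack=(346,206))),("scene",dict(pin=(391,242),block=(221,252),pan=(178,203),boss=(315,266),stack=(292,216)))):
    c=load(n+"0"); W=cloud(c)
    print(n,"bench z",[np.round(np.nanmedian(W[v-2:v+3,u-2:u+3].reshape(-1,3),0),1).tolist() for u,v in ([(280,130),(420,220)] if n=="top" else [(150,250),(380,300)])])
    for k,(u,v) in pts.items():
        p=np.nanmedian(W[v-1:v+2,u-1:u+2].reshape(-1,3),0)
        m=near(W,p,80,5,200); q=W[m]
        print(k,np.round(p,1),len(q),"bbox",np.round(q.min(0),1),np.round(q.max(0),1),"hist",np.histogram(q[:,2],np.arange(5,150,10))[0])
E
```

```text
top bench z [[764.3, 267.8, 2.7], [423.9, -250.5, 1.6]]
pin [501.3 335.   30.1] 606 bbox [423.1 257.2   5. ] [579.2 412.6  55.5] hist [550  49   3   1   2   1   0   0   0   0   0   0   0   0]
block [ 644.9 -143.1   20.7] 760 bbox [ 565.1 -221.7    5. ] [724.2 -65.5  32.9] hist [362 321  77   0   0   0   0   0   0   0   0   0   0   0]
pan [ 471.7 -359.5    6.6] 813 bbox [ 394.2 -437.3    5. ] [ 550.2 -281.6   23. ] hist [754  59   0   0   0   0   0   0   0   0   0   0   0   0]
boss [633.4 131.8  23.7] 1117 bbox [556.7  53.3   5. ] [712.9 210.1  32.7] hist [883 206  28   0   0   0   0   0   0   0   0   0   0   0]
stack [474.4  21.4  13.7] 1213 bbox [397.5 -56.3   5. ] [553.7  98.5 135.9] hist [212  62 260 326 174   9   4   7  23  79  11  12  33   1]
scene bench z [[675.8, -357.0, 0.7], [727.3, 328.2, 1.3]]
pin [523.  340.3  10.2] 364 bbox [450.9 265.8   5. ] [596.8 395.2  46.2] hist [341   9   4   9   1   0   0   0   0   0   0   0   0   0]
block [ 658.9 -139.5   19.4] 637 bbox [ 585.7 -215.6    5. ] [734.4 -67.1  26.9] hist [112 517   8   0   0   0   0   0   0   0   0   0   0   0]
pan [ 477.  -353.4    4.8] 468 bbox [ 401.3 -432.4    5. ] [ 553.8 -278.    17.5] hist [460   8   0   0   0   0   0   0   0   0   0   0   0   0]
boss [654.7 136.   11.1] 1452 bbox [576.5  63.1   5.1] [710.  212.9  26.2] hist [1329  113   10    0    0    0    0    0    0    0    0    0    0    0]
stack [505.5  35.2  46.6] 1423 bbox [428. -42.   5.] [578.3 109.1 130.1] hist [209  94 334 262 134  39  39  45  66  81  40  54  26   0]
```

Call:
{"fn": "servo_tool", "kwargs": {"increments": [[0, 0, -0.057, -28, 30, 0, 100], [0, 0, -0.114, -56, 60, 0, 100], [0, 0, -0.171, -84, 91, 0, 100], [0, 0, -0.228, -112, 121, 0, 100], [0, 0, -0.285, -140, 151, 0, 100]]}}

```text
time: 0.57
eef_pos: [267.4, 373.4, 256.0]
ee_rot: [-3.141, 0.0, 1.575]
contact_force: [0.6, 0.9, 0.6]
grip_width: 85.6
```

Call:
{"fn": "servo_tool", "kwargs": {"increments": [[0, 0, 0, -35, 21, 0, 100], [0, 0, 0, -70, 42, 0, 100], [0, 0, 0, -105, 63, 0, 100], [0, 0, 0, -140, 84, 0, 100], [0, 0, 0, -175, 105, 0, 100]]}}

```text
time: 0.98
eef_pos: [372.5, 198.2, 256.3]
ee_rot: [3.141, -0.0, 1.571]
contact_force: [0.1, 1.4, -0.0]
grip_width: 85.2
```

Call:
{"fn": "servo_tool", "kwargs": {"increments": [[0, 0, 0, -36, 22, 0, 100], [0, 0, 0, -72, 44, 0, 100], [0, 0, 0, -108, 65, 0, 100], [0, 0, 0, -143, 86, 0, 100], [0, 0, 0, -178, 106, 0, 100]]}}

```text
time: 1.4
eef_pos: [478.8, 20.0, 256.2]
ee_rot: [3.141, -0.0, 1.57]
contact_force: [0.6, -0.1, 1.0]
grip_width: 85.4
```

```bash
python3 - <<'E'
from h import *
s=read_state(); print(s["time"],s["eef_pos"],s["ee_rot"])
c=grab("wrist","w1"); s=read_state(); print(s["time"],s["eef_pos"],s["ee_rot"])
W=cloud(c); print(np.round(c["cam_to_world"],3).tolist())
m=near(W,(478,22),90,5,200);q=W[m];print(np.histogram(q[:,2],np.arange(5,150,5)))
E
```

```text
1.4 [478.84049163  19.98326194 256.22278967] [ 3.14138281e+00 -1.92570111e-04  1.57049926e+00]
1.45 [483.01633353  14.34476516 255.90803811] [3.1380754  0.00416382 1.56514053]
[[-0.001, 0.955, 0.296, 401.894], [1.0, 0.001, -0.002, 21.44], [-0.002, 0.296, -0.955, 374.07], [0.0, 0.0, 0.0, 1.0]]
(array([   2, 1060,    3,    2,   21, 3393,  851, 1292,  805,   91,   20,
         26,   37,  124,   64,   75,   55,   64,  788,  255,   74,   83,
         88,  138,  502,    0,    0,    0]), array([  5,  10,  15,  20,  25,  30,  35,  40,  45,  50,  55,  60,  65,
        70,  75,  80,  85,  90,  95, 100, 105, 110, 115, 120, 125, 130,
       135, 140, 145]))
```

View pics/w1.png

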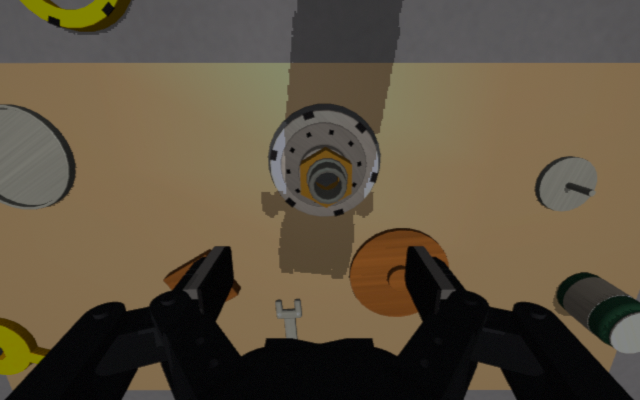

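The wrist view shows the stack at (325,165). The pan is at left (35,158), the pin at right (568,183) and the board at (400,272). The arm was still settling when this was taken, so I'll retake it and fit circles.

Call:
{"fn": "servo_tool", "kwargs": {"increments": [[0, 0, 0, 0, 0, 0, 100], [0, 0, 0, 0, 0, 0, 100]]}}

```text
time: 1.62
eef_pos: [478.0, 21.4, 255.7]
ee_rot: [-3.14, -0.001, 1.569]
contact_force: [-0.5, 0.5, -0.0]
grip_width: 85.3
```

```bash
cat >> h.py <<'E'
def circ(P):
    P=P[:,:2]
    A=np.c_[2*P,np.ones(len(P))]; s=np.linalg.lstsq(A,(P**2).sum(1),rcond=None)[0]
    f=lambda a:np.hypot(P[:,0]-a[0],P[:,1]-a[1])-a[2]
    r=least_squares(f,[s[0],s[1],np.sqrt(s[2]+s[0]**2+s[1]**2)],loss="soft_l1",f_scale=1.0); return r.x,np.abs(f(r.x)).mean()
def disc(W,c,xy,r,z,tol=4,R=None):
    "outer contour of the flat at height z -> world circle at height z"
    m=near(W,xy,r,z-tol,z+tol).astype(np.uint8)
    m=cv2.morphologyEx(m,cv2.MORPH_OPEN,np.ones((2,2),np.uint8))
    cs,_=cv2.findContours(m,cv2.RETR_EXTERNAL,cv2.CHAIN_APPROX_NONE); k=max(cs,key=cv2.contourArea)
    p=ray(c,k[:,0,:],z); return circ(p),len(k)
E
python3 - <<'E'
from h import *
c=grab("wrist","w2"); s=read_state(); print(s["time"],s["eef_pos"],s["ee_rot"])
W=cloud(c); 
for nm,xy,r,z in (("ring",(478,22),75,32),("sleeve",(478,22),30,126),("pin",(505,338),60,10),("pan",(475,-356),80,12),("pan4",(475,-356),80,5),("boss",(640,134),90,10)):
    try: print(nm,z,disc(W,c,xy,r,z))
    except Exception as e: print(nm,e)
for nm,xy in (("pin",(505,338)),("bench",(478,120)),("boss",(620,134))):
    q=W[near(W,xy,25,-20,100)]; print(nm,np.percentile(q[:,2],[5,25,50,75,95]))
cv2.imwrite("pics/w2c.png",cv2.resize(np.ascontiguousarray(c["img"][90:230,240:410,::-1]),None,fx=4,fy=4,interpolation=cv2.INTER_CUBIC))
E
```

```text
1.6667 [477.59827242  22.31269307 255.88686452] [-3.14019320e+00 -5.76663502e-04  1.57050332e+00]
ring 32 ((array([474.96681144,  27.88844724,  63.11600338]), np.float64(0.433095871899257)), 311)
sleeve 126 ((array([472.21071444,  29.23114525,  16.42730347]), np.float64(0.2342525362116787)), 107)
pin 10 ((array([503.46832152, 336.9008353 ,  34.97297097]), np.float64(4.567896289755489)), 203)
pan 12 ((array([ 471.28539266, -353.30204802,   63.86799178]), np.float64(2.4228011125078552)), 363)
pan4 5 ((array([ 477.34872991, -350.55536346,   53.207493  ]), np.float64(8.024673884657533)), 261)
boss 10 ((array([635.97395058, 132.36130165,  67.15333548]), np.float64(12.664539015503577)), 346)
pin [ 8.40850984  9.1397476   9.67931069 10.52454296 38.9879271 ]
bench [-0.16283887  0.55358858  1.10240065  1.57415038  2.36813915]
boss [ 8.93096021  9.84240845 10.9421217  21.32911131 22.50315659]
```

View pics/w2c.png

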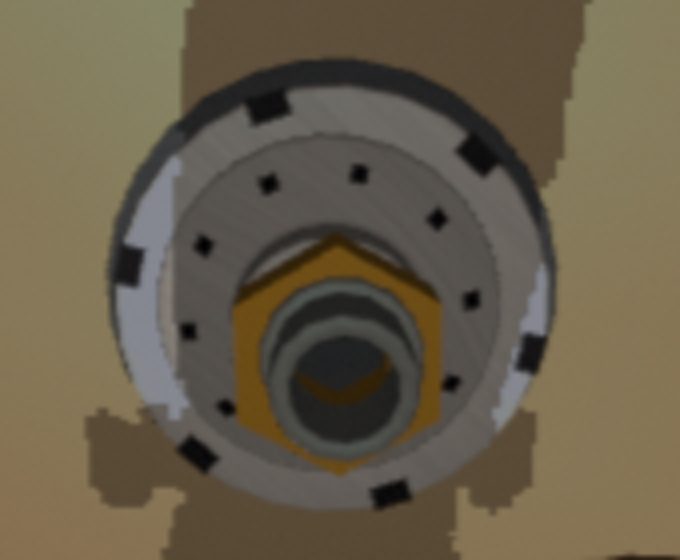

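Call:
{"fn": "servo_tool", "kwargs": {"increments": [[0, 0, 0, 3, -3, 30, 70], [0, 0, 0, 7, -5.4, 65, 70], [0, 0, 0, 7, -5.4, 95, 70], [0, 0, 0, 7, -5.4, 118, 70], [0, 0, 0, 7, -5.4, 127, 70]]}}

```text
time: 2.08
eef_pos: [469.6, 31.1, 126.3]
ee_rot: [-3.136, -0.001, 1.574]
contact_force: [-0.6, -0.4, 0.0]
grip_width: 59.6
```

Call:
{"fn": "servo_tool", "kwargs": {"increments": [[0, 0, 0, 0, 0, 0, 70], [0, 0, 0, 0, 0, 0, 70]]}}

```text
time: 2.25
eef_pos: [472.7, 30.0, 129.9]
ee_rot: [3.142, -0.0, 1.573]
contact_force: [-0.1, 0.2, 1.3]
grip_width: 60.0
```

```bash
python3 - <<'E'
from h import *
c=grab("wrist","w3"); s=read_state(); print(s["time"],s["eef_pos"],s["ee_rot"],s["contact_force"],s["grip_width"])
W=cloud(c); 
print(disc(W,c,(472,29),22,126,4))
E
```

```text
2.3 [473.57678303  29.72304931 130.71691663] [3.13959376e+00 8.89348236e-05 1.57229795e+00] [ 0.24358699 -0.54482739 -0.4159093 ] 59.519103031573856
((array([471.37980166,  29.21333454,  16.79808067]), np.float64(0.30736030134308656)), 202)
```

View pics/w3.png

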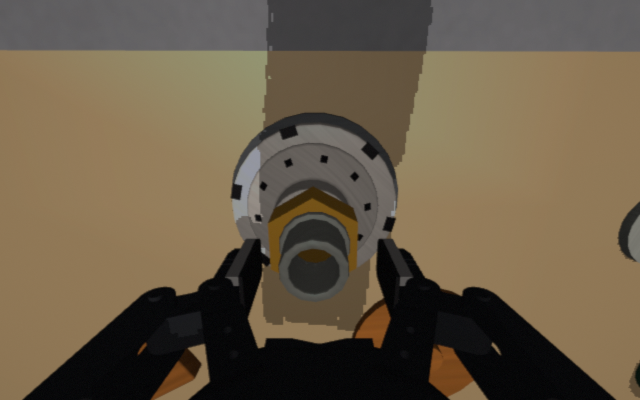

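The sleeve sits between the pads at (314,270), with pads at 257 and 378. I'll close on it.

Call:
{"fn": "servo_tool", "kwargs": {"increments": [[0, 0, 0, 0, -1, 0, 20], [0, 0, 0, 0, -1, 0, 0], [0, 0, 0, 0, -1, 0, 0], [0, 0, 0, 0, -1, 0, 0], [0, 0, 0, 0, -1, 0, 0]]}}

```text
time: 2.72
eef_pos: [472.9, 29.0, 131.2]
ee_rot: [3.138, 0.0, 1.571]
contact_force: [-1.9, 0.7, 7.2]
grip_width: 31.8
```

Call:
{"fn": "servo_tool", "kwargs": {"increments": [[0, 0, 0, 0, 0, -3, 0], [0, 0, 0, 0, 0, -10, 0], [0, 0, 0, 0, 0, -20, 0], [0, 0, 0, 0, 0, -30, 0], [0, 0, 0, 0, 0, -40, 0]]}}

```text
time: 3.13
eef_pos: [472.0, 29.1, 170.7]
ee_rot: [3.141, -0.0, 1.571]
contact_force: [-0.6, 0.8, -0.5]
grip_width: 31.6
```

```bash
python3 - <<'E'
from h import *
c=grab("wrist","w4"); s=read_state(); print(s["time"],s["eef_pos"],s["ee_rot"],s["contact_force"],s["grip_width"])
E
```

```text
3.1833 [473.21669176  28.98222644 172.60434302] [3.13777094e+00 3.09420922e-04 1.57095509e+00] [0.86619948 0.39893338 0.04998967] 31.596061384371286
```

View pics/w4.png

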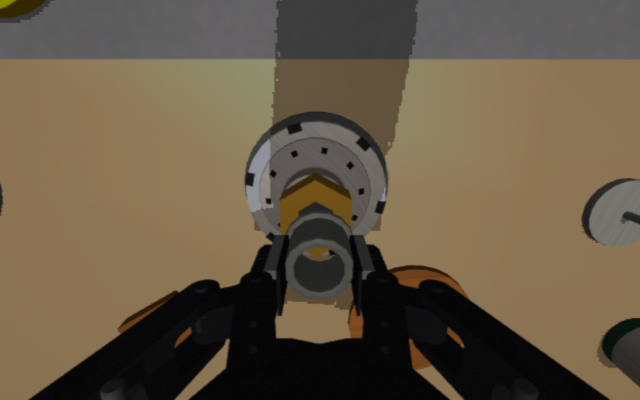

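Call:
{"fn": "servo_tool", "kwargs": {"increments": [[0, 0, 0, 40, 0, 0, 0], [0, 0, 0, 80, 0, 0, 0], [0, 0, 0, 120, 0, 0, 0], [0, 0, 0, 160, 0, 0, 0], [0, 0, 0, 200, 0, 0, 0]]}}

```text
time: 3.6
eef_pos: [471.8, 230.9, 170.0]
ee_rot: [3.141, -0.0, 1.57]
contact_force: [0.2, -0.1, -1.8]
grip_width: 31.7
```

Call:
{"fn": "servo_tool", "kwargs": {"increments": [[0, 0, 0, 10, 0, 0, 0], [0, 0, 0, 15, 0, 0, 0], [0, 0, 0, 15, 0, 0, 0], [0, 0, 0, 15, 0, 0, 0]]}}

```text
time: 3.93
eef_pos: [471.7, 243.3, 169.3]
ee_rot: [-3.141, 0.001, 1.571]
contact_force: [0.1, -0.3, -1.4]
grip_width: 31.4
```

```bash
python3 - <<'E'
from h import *
c=grab("wrist","w5"); s=read_state(); print(s["time"],s["eef_pos"],s["ee_rot"],s["contact_force"],s["grip_width"])
W=cloud(c); print(disc(W,c,(504,337),48,10,5))
q=W[near(W,(504,337),45,25,60)]; print(len(q),np.median(q,0),q[:,2].max())
q=q[q[:,2]>30]; print(np.median(q,0))
E
```

```text
3.9833 [471.79829969 242.87681718 169.30602194] [-3.14124475e+00  5.59721969e-04  1.56965133e+00] [-0.85448185  0.25766211 -1.24112017] 31.76180852612237
((array([503.55546407, 338.93736391,  35.6916602 ]), np.float64(0.3731110733487559)), 200)
148 [501.53384648 337.07494054  40.69451998] 46.55127242218086
[501.58468658 337.15942195  41.93892473]
```

View pics/w5.png

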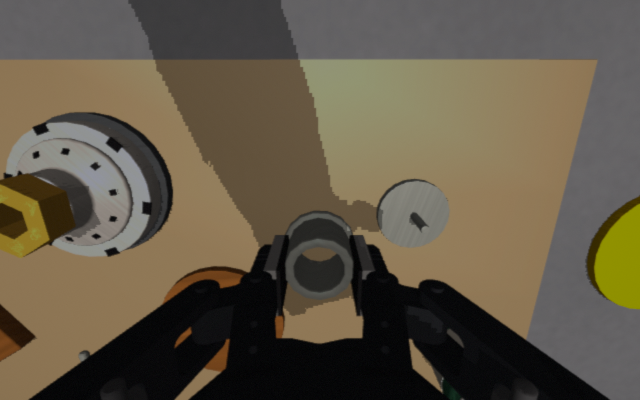

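The pin foot is at pixel (413,213), which puts it at world (503.5, 338.9). I'll move over it.

Call:
{"fn": "servo_tool", "kwargs": {"increments": [[0, 0, 0, 35, 12, 0, 0], [0, 0, 0, 70, 24, 0, 0], [0, 0, 0, 90, 31, 0, 0], [0, 0, 0, 96, 32, 0, 0], [0, 0, 0, 96, 32, 0, 0]]}}

```text
time: 4.4
eef_pos: [504.4, 339.8, 169.0]
ee_rot: [-3.141, 0.0, 1.571]
contact_force: [0.6, -1.0, -0.7]
grip_width: 31.6
```

Call:
{"fn": "servo_tool", "kwargs": {"increments": [[0, 0, 0, 0, 0, 25, 0], [0, 0, 0, 0, 0, 50, 0], [0, 0, 0, 0, 0, 65, 0], [0, 0, 0, 0, 0, 68, 0], [0, 0, 0, 0, 0, 68, 0]]}}

```text
time: 4.82
eef_pos: [502.7, 337.8, 100.3]
ee_rot: [-3.138, 0.002, 1.569]
contact_force: [0.8, 0.3, -0.2]
grip_width: 31.6
```

```bash
python3 - <<'E'
from h import *
c=grab("wrist","w6"); s=read_state(); print(s["time"],s["eef_pos"],s["ee_rot"],s["contact_force"],s["grip_width"])
c=grab("scene","s6"); cv2.imwrite("pics/s6c.png",cv2.resize(np.ascontiguousarray(c["img"][170:290,320:480,::-1]),None,fx=4,fy=4))
E
```

```text
4.8667 [503.67969532 338.59708061 101.60721245] [-3.14079705e+00  5.85877534e-04  1.56928591e+00] [-0.57379912  0.88844115  0.31470043] 31.713474672319197
```

View pics/w6.png

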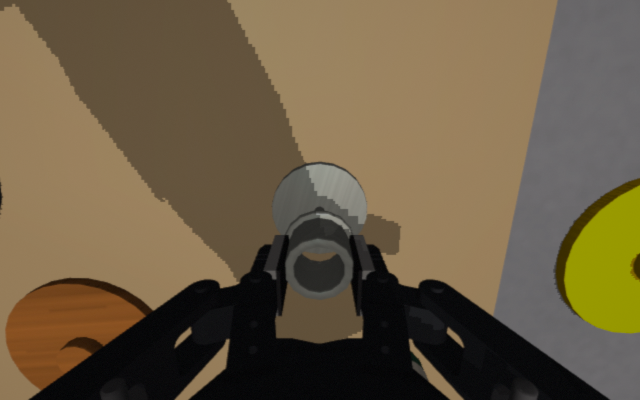

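View pics/s6c.png

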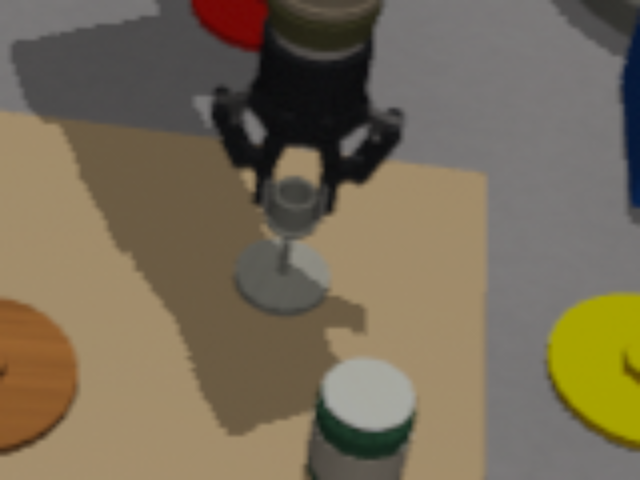

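The sleeve and pin foot share column 320, so they're aligned. I'll lower it.

Call:
{"fn": "servo_tool", "kwargs": {"increments": [[0, 0, 0, 0, 0, 15, 0], [0, 0, 0, 0, 0, 30, 0], [0, 0, 0, 0, 0, 42, 0], [0, 0, 0, 0, 0, 48, 0], [0, 0, 0, 0, 0, 50, 0]]}}

```text
time: 5.33
eef_pos: [503.9, 339.9, 51.5]
ee_rot: [3.141, -0.0, 1.571]
contact_force: [-0.7, 0.4, -1.3]
grip_width: 31.5
```

Call:
{"fn": "servo_tool", "kwargs": {"increments": [[0, 0, 0, 0, 0, 1, 0], [0, 0, 0, 0, 0, 2, 0]]}}

```text
time: 5.5
eef_pos: [504.6, 340.5, 50.5]
ee_rot: [3.14, -0.001, 1.571]
contact_force: [-0.4, 0.3, -1.7]
grip_width: 32.0
```

Call:
{"fn": "servo_tool", "kwargs": {"increments": [[0, 0, 0, 0, 0, 1, 0], [0, 0, 0, 0, 0, 2, 0], [0, 0, 0, 0, 0, 2, 0]]}}

```text
time: 5.75
eef_pos: [504.0, 340.3, 47.6]
ee_rot: [3.141, -0.0, 1.571]
contact_force: [0.1, -0.0, -0.9]
grip_width: 31.8
```

Call:
{"fn": "servo_tool", "kwargs": {"increments": [[0, 0, 0, 0, 0, 1, 0], [0, 0, 0, 0, 0, 2, 0], [0, 0, 0, 0, 0, 2, 0]]}}

```text
time: 6.0
eef_pos: [503.8, 340.2, 45.3]
ee_rot: [3.141, -0.0, 1.571]
contact_force: [0.3, 0.5, -1.2]
grip_width: 32.0
```

Call:
{"fn": "servo_tool", "kwargs": {"increments": [[0, 0, 0, 0, 0, 0.5, 0], [0, 0, 0, 0, 0, 1, 0], [0, 0, 0, 0, 0, 1, 0]]}}

```text
time: 6.25
eef_pos: [503.8, 340.2, 45.2]
ee_rot: [3.141, -0.0, 1.571]
contact_force: [-2.1, -1.1, 6.2]
grip_width: 31.5
```

Call:
{"fn": "servo_tool", "kwargs": {"increments": [[0, 0, 0, 0, 0, 0.5, 0], [0, 0, 0, 0, 0, 1, 0], [0, 0, 0, 0, 0, 1, 0]]}}

```text
time: 6.5
eef_pos: [503.8, 340.3, 45.2]
ee_rot: [3.141, -0.0, 1.571]
contact_force: [-3.7, -1.8, 12.2]
grip_width: 31.9
```

```bash
python3 - <<'E'
from h import *
c=grab("wrist","w7"); s=read_state(); print(s["time"],s["eef_pos"],s["ee_rot"],s["contact_force"],s["grip_width"])
W=cloud(c); print(disc(W,c,(504,339),24,42,5)); q=W[near(W,(504,339),18,20,60)]; print(np.percentile(q[:,2],[50,80,90,95,99]))
E
```

```text
6.55 [503.80151918 340.26086934  45.18067171] [ 3.14062187e+00 -4.65456277e-04  1.57120065e+00] [-4.34270276 -3.29617864 10.96663866] 31.736966821836603
((array([501.25204589, 341.3694864 ,  17.35080424]), np.float64(1.82008697571356)), 342)
[39.50965994 41.02484173 45.92713108 57.75105814 59.0946983 ]
```

View pics/w7.png

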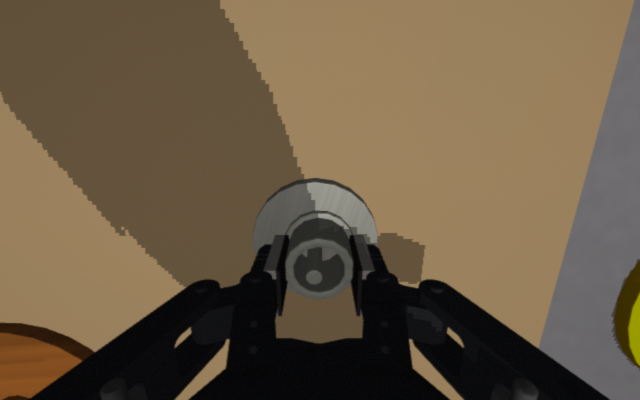

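The sleeve is seated: its top is near 40 mm and the pin shows inside the bore at (314,278). I'll ease the load and release.

Call:
{"fn": "servo_tool", "kwargs": {"increments": [[0, 0, 0, 0, 0, -1, 0], [0, 0, 0, 0, 0, -1.5, 0], [0, 0, 0, 0, 0, -1.5, 60], [0, 0, 0, 0, 0, -1.5, 75], [0, 0, 0, 0, 0, -1.5, 75]]}}

```text
time: 6.97
eef_pos: [503.8, 340.1, 44.5]
ee_rot: [-3.141, 0.0, 1.571]
contact_force: [-0.3, -0.9, 0.3]
grip_width: 63.9
```

Call:
{"fn": "servo_tool", "kwargs": {"increments": [[0, 0, 0, 0, 0, -5, 75], [0, 0, 0, 0, 0, -25, 75], [0, 0, 0, 0, 0, -60, 75], [0, 0, 0, 0, 0, -100, 75], [0, 0, 0, 0, 0, -140, 75]]}}

```text
time: 7.38
eef_pos: [503.1, 339.8, 185.9]
ee_rot: [-3.14, 0.001, 1.571]
contact_force: [0.7, 0.9, -0.3]
grip_width: 64.1
```

Call:
{"fn": "servo_tool", "kwargs": {"increments": [[0, 0, 0, 0, 0, 0, 75], [0, 0, 0, 0, 0, 0, 75]]}}

```text
time: 7.55
eef_pos: [505.7, 341.1, 188.5]
ee_rot: [3.135, -0.003, 1.571]
contact_force: [-1.2, -1.0, 0.1]
grip_width: 64.1
```

```bash
python3 - <<'E'
from h import *
c=grab("wrist","w8"); s=read_state(); print(s["time"],s["eef_pos"],s["ee_rot"],s["contact_force"],s["grip_width"])
W=cloud(c); print(disc(W,c,(504,339),24,40,4),disc(W,c,(504,339),45,10,4))
E
```

```text
7.6 [504.4204482  340.47098523 186.1169916 ] [ 3.13905643e+00 -1.32036292e-03  1.57100203e+00] [ 0.30797978  0.66912197 -0.74068779] 63.9227293451973
((array([503.30192279, 341.95713078,  16.3301353 ]), np.float64(0.2490726613866816)), 100) ((array([504.13074773, 339.67283275,  35.32055453]), np.float64(0.25660295110292625)), 192)
```

View pics/w8.png

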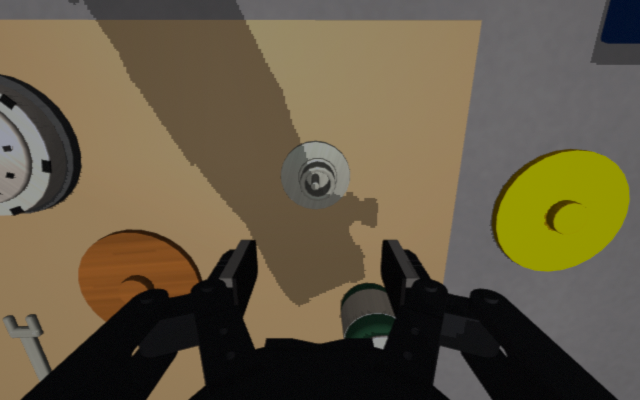

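The sleeve stands over the pin at (316,178), tube on axis to about 2 mm. Next is the nut.

Call:
{"fn": "servo_tool", "kwargs": {"increments": [[0, 0, 0, -40, -4, 0, 80], [0, 0, 0, -80, -8, 0, 80], [0, 0, 0, -120, -12, 0, 80], [0, 0, 0, -160, -16, 0, 80], [0, 0, 0, -200, -20, 0, 80]]}}

```text
time: 8.02
eef_pos: [481.9, 138.5, 182.8]
ee_rot: [-3.138, 0.0, 1.572]
contact_force: [2.0, -0.6, -0.3]
grip_width: 68.4
```

Call:
{"fn": "servo_tool", "kwargs": {"increments": [[0, 0, 0, -40, -4, 0, 80], [0, 0, 0, -80, -8, 0, 80], [0, 0, 0, -105, -10, 0, 80], [0, 0, 0, -111, -10, 0, 80], [0, 0, 0, -111, -10, 0, 80]]}}

```text
time: 8.43
eef_pos: [472.8, 27.6, 183.3]
ee_rot: [-3.139, -0.0, 1.567]
contact_force: [0.4, 0.7, 0.7]
grip_width: 68.2
```

Call:
{"fn": "servo_tool", "kwargs": {"increments": [[0, 0, 0, 0, 0, 0, 80], [0, 0, 0, 0, 0, 0, 80]]}}

```text
time: 8.6
eef_pos: [473.5, 30.1, 184.1]
ee_rot: [-3.14, -0.001, 1.572]
contact_force: [0.4, 0.7, -0.0]
grip_width: 68.7
```

```bash
python3 - <<'E'
from h import *
c=grab("wrist","w9"); s=read_state(); print(s["time"],s["eef_pos"],s["ee_rot"],s["contact_force"],s["grip_width"])
W=cloud(c)
m=near(W,(473,28),40,92,101).astype(np.uint8); cs,_=cv2.findContours(m,cv2.RETR_EXTERNAL,cv2.CHAIN_APPROX_NONE); k=max(cs,key=cv2.contourArea)
p=ray(c,k[:,0,:],96)[:,:2]
print("z",np.median(W[m>0][:,2]),"circ",circ(p)[0], "bbox",p.min(0),p.max(0))
# hexagon fit
def f(a):
    d=p-a[:2]; n=[np.array([np.cos(a[2]+i*np.pi/3),np.sin(a[2]+i*np.pi/3)]) for i in range(6)]
    return np.max([d@x for x in n],0)-a[3]
best=min((least_squares(f,[*p.mean(0),t,25],loss="soft_l1") for t in np.linspace(0,1.0,6)),key=lambda r:r.cost); print("hex",best.x,np.degrees(best.x[2])%60,np.abs(best.fun).mean())
print("ring",disc(W,c,(475,28),75,32))
E
```

```text
8.65 [473.60171944  30.3299069  184.22765805] [-3.14052618e+00 -5.50004000e-04  1.57273836e+00] [-0.85867598  0.12425001  0.6412998 ] 68.53885837710052
z 96.19798125731616 circ [473.53363446  27.63114613  26.1647821 ] bbox [444.98564174   2.61512858] [502.60807549  52.70252423]
hex [473.55657531  27.61380013   0.54373679  24.97374784] 31.153823320941342 0.27029573350536057
ring ((array([474.68358762,  27.82226026,  61.7296491 ]), np.float64(5.195469960480208)), 684)
```

View pics/w9.png

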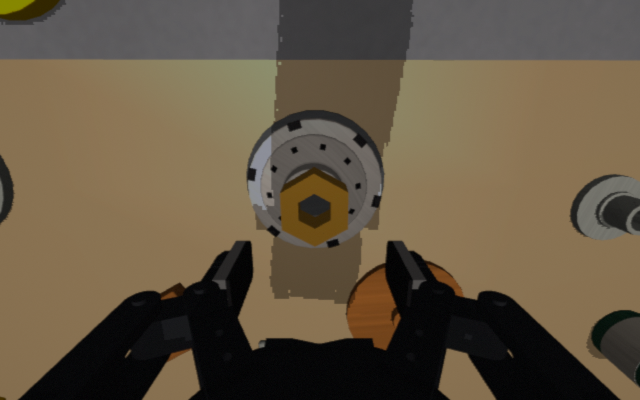

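The nut is at pixel (314,208). The hexagon fit gives centre (473.6, 27.6) with flats at 91.2°, so I'll grip it across the flats.

Call:
{"fn": "servo_tool", "kwargs": {"increments": [[0, 0, -0.02, -2.7, 0, 20, 80], [0, 0, -0.02, -2.7, 0, 45, 80], [0, 0, -0.02, -2.7, 0, 65, 80], [0, 0, -0.02, -2.7, 0, 77, 80], [0, 0, -0.02, -2.7, 0, 81, 80]]}}

```text
time: 9.07
eef_pos: [472.2, 28.0, 101.5]
ee_rot: [-3.138, -0.001, 1.593]
contact_force: [-0.5, -0.9, -0.8]
grip_width: 68.1
```

Call:
{"fn": "servo_tool", "kwargs": {"increments": [[0, 0, 0, 0, 0, 0, 80], [0, 0, 0, 0, 0, 0, 80], [0, 0, 0, 0, 0, 0, 80]]}}

```text
time: 9.32
eef_pos: [474.7, 26.9, 104.8]
ee_rot: [3.14, 0.0, 1.592]
contact_force: [-0.2, -0.0, 0.3]
grip_width: 68.2
```

```bash
python3 - <<'E'
from h import *
c=grab("wrist","w10"); s=read_state(); print(s["time"],s["eef_pos"],s["ee_rot"],s["contact_force"],s["grip_width"])
E
```

```text
9.3667 [474.74366032  26.67934502 104.8353341 ] [3.13957328e+00 1.64023465e-04 1.59163457e+00] [-0.66210491  0.60908227  0.19476611] 67.95939247024745
```

View pics/w10.png

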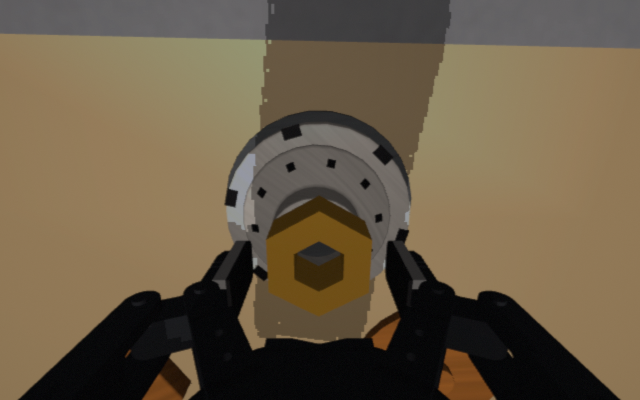

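The nut at (319,262) is centred between the pads at 250 and 388. Closing.

Call:
{"fn": "servo_tool", "kwargs": {"increments": [[0, 0, 0, 0, 0, 0, 40], [0, 0, 0, 0, 0, 0, 0], [0, 0, 0, 0, 0, 0, 0], [0, 0, 0, 0, 0, 0, 0], [0, 0, 0, 0, 0, 0, 0]]}}

```text
time: 9.78
eef_pos: [474.6, 26.5, 105.0]
ee_rot: [3.139, -0.0, 1.591]
contact_force: [-1.4, 1.5, 6.9]
grip_width: 48.4
```

Call:
{"fn": "servo_tool", "kwargs": {"increments": [[0, 0, 0, 0, 0, -3, 0], [0, 0, 0, 0, 0, -10, 0], [0, 0, 0, 0, 0, -25, 0], [0, 0, 0, 0, 0, -45, 0], [0, 0, 0, 0, 0, -60, 0]]}}

```text
time: 10.2
eef_pos: [473.5, 26.4, 164.9]
ee_rot: [-3.141, -0.0, 1.591]
contact_force: [0.0, -0.2, -3.1]
grip_width: 48.8
```

```bash
python3 - <<'E'
from h import *
c=grab("wrist","w11"); s=read_state(); print(s["time"],s["eef_pos"],s["ee_rot"],s["contact_force"],s["grip_width"])
W=cloud(c)
print("hub",disc(W,c,(474,28),35,72,4),"ring",disc(W,c,(474,28),75,32,4))
E
```

```text
10.25 [475.26994879  26.19373873 167.71001225] [3.13746794e+00 5.47585034e-04 1.59085630e+00] [ 2.09075753 -0.85824139 -1.156113  ] 48.61223971933768
hub ((array([472.79281391,  26.86499827,  24.82881118]), np.float64(2.4557870591808775)), 205) ring ((array([473.9042622 ,  27.97955324,  61.27512135]), np.float64(5.654098585813249)), 548)
```

View pics/w11.png

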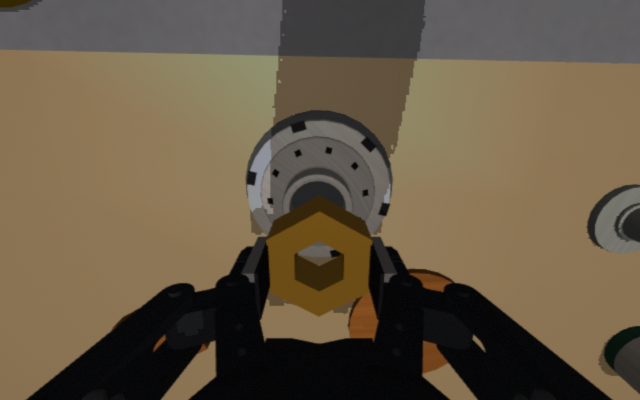

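Call:
{"fn": "servo_tool", "kwargs": {"increments": [[0, 0, 0, -7, 36, 0, 0], [0, 0, 0, -14, 72, 0, 0], [0, 0, 0, -21, 108, 0, 0], [0, 0, 0, -28, 138, 0, 0], [0, 0, 0, -29, 145, 0, 0]]}}

```text
time: 10.67
eef_pos: [624.0, -1.2, 162.7]
ee_rot: [3.138, 0.001, 1.59]
contact_force: [1.2, 0.2, -3.5]
grip_width: 48.7
```

Call:
{"fn": "servo_tool", "kwargs": {"increments": [[0, 0, 0, 0, 0, 0, 0], [0, 0, 0, 0, 0, 0, 0], [0, 0, 0, 0, 0, 0, 0]]}}

```text
time: 10.92
eef_pos: [617.6, 0.7, 163.0]
ee_rot: [-3.139, -0.001, 1.591]
contact_force: [0.0, 0.4, -3.4]
grip_width: 48.5
```

```bash
python3 - <<'E'
from h import *
c=grab("wrist","w12"); s=read_state(); print(s["time"],s["eef_pos"],s["ee_rot"],s["contact_force"],s["grip_width"])
W=cloud(c)
m=near(W,(648,-140),65,15,25).astype(np.uint8); cs,_=cv2.findContours(m,cv2.RETR_EXTERNAL,cv2.CHAIN_APPROX_NONE); k=max(cs,key=cv2.contourArea)
p=ray(c,k[:,0,:],20)[:,:2].astype(np.float32); print(np.median(W[m>0][:,2]),cv2.minAreaRect(p),len(p))
E
```

```text
10.9667 [617.69179852   0.76916092 163.4248086 ] [-3.13955108e+00 -4.41880418e-04  1.59125875e+00] [ 0.45866915  0.92781493 -3.20160339] 48.77805087034002
20.420519177672674 ((647.77099609375, -142.4464874267578), (74.53860473632812, 77.53433227539062), 31.457748413085938) 263
```

View pics/w12.png

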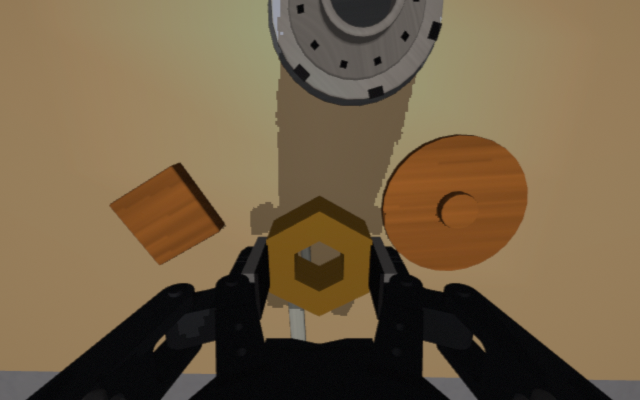

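```bash
python3 - <<'E'
from h import *
c=load("w12"); W=cloud(c)
hsv=cv2.cvtColor(c["img"],cv2.COLOR_RGB2HSV)
m=near(W,(648,-140),65,16,25).astype(np.uint8); cs,_=cv2.findContours(m,cv2.RETR_EXTERNAL,cv2.CHAIN_APPROX_NONE); k=max(cs,key=cv2.contourArea)
p=ray(c,k[:,0,:],20)[:,:2]
def f(a):
    d=p-a[:2]; C,S=np.cos(a[2]),np.sin(a[2]); u=d@[C,S]; v=d@[-S,C]; return np.maximum(abs(u),abs(v))-a[3]
r=least_squares(f,[648,-142,.55,37.5],loss="soft_l1",f_scale=.5); print(r.x,np.abs(r.fun).mean())
print("board",disc(W,c,(640,134),80,10,3), "boss",disc(W,c,(640,134),25,22,4))
E
```

```text
[ 6.48048463e+02 -1.42878562e+02  5.49074950e-01  3.73226918e+01] 0.4900114082643303
board ((array([636.33878568, 134.26863128,  69.34394881]), np.float64(0.293886409442454)), 399) boss ((array([635.8192165 , 133.70279481,  17.61506375]), np.float64(0.3392986382322611)), 106)
```

Call:
{"fn": "servo_tool", "kwargs": {"increments": [[0, 0, 0, -38, 8, 0, 0], [0, 0, 0, -76, 16, 0, 0], [0, 0, 0, -112, 23, 0, 0], [0, 0, 0, -138, 27.5, 0, 0], [0, 0, 0, -144.3, 28.5, 0, 0]]}}

```text
time: 11.38
eef_pos: [650.6, -147.7, 164.1]
ee_rot: [3.141, 0.002, 1.587]
contact_force: [0.9, -0.7, -3.0]
grip_width: 48.1
```

Call:
{"fn": "servo_tool", "kwargs": {"increments": [[0, 0, 0, 0, 0, 25, 0], [0, 0, 0, 0, 0, 55, 0], [0, 0, 0, 0, 0, 80, 0], [0, 0, 0, 0, 0, 90, 0], [0, 0, 0, 0, 0, 92, 0]]}}

```text
time: 11.8
eef_pos: [648.0, -141.8, 69.1]
ee_rot: [-3.136, -0.002, 1.592]
contact_force: [0.3, 0.8, -3.2]
grip_width: 48.8
```

Call:
{"fn": "servo_tool", "kwargs": {"increments": [[0, 0, 0, 0, 0, 0, 0], [0, 0, 0, 0, 0, 0, 0], [0, 0, 0, 0, 0, 0, 0]]}}

```text
time: 12.05
eef_pos: [652.2, -143.5, 74.1]
ee_rot: [3.138, 0.001, 1.591]
contact_force: [0.7, -0.9, -3.3]
grip_width: 48.4
```

```bash
python3 - <<'E'
from h import *
c=grab("wrist","w13"); s=read_state(); print(s["time"],s["eef_pos"],s["ee_rot"],s["contact_force"],s["grip_width"])
c=grab("scene","s13"); cv2.imwrite("pics/s13c.png",cv2.resize(np.ascontiguousarray(c["img"][190:290,160:320,::-1]),None,fx=4,fy=4))
E
```

```text
12.1 [ 652.17100894 -143.54908261   74.02237233] [3.13807931e+00 1.18272038e-03 1.59131960e+00] [ 0.32327991  0.41448544 -3.35503   ] 48.720113371516845
```

View pics/w13.png

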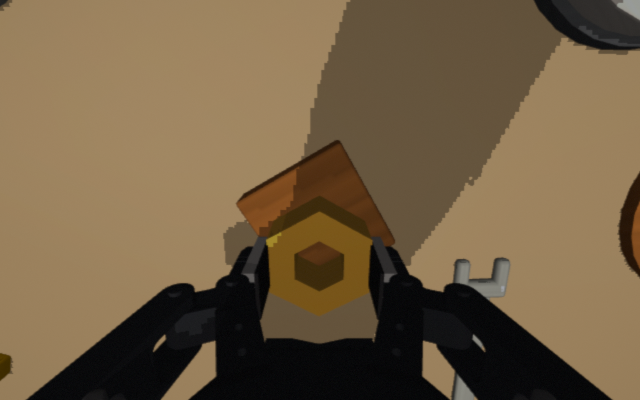

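View pics/s13c.png

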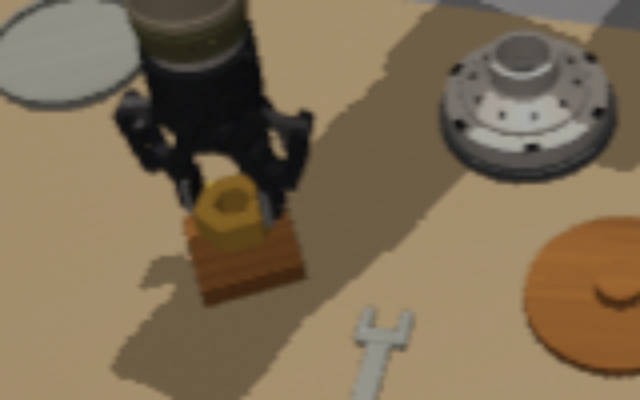

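The nut is above the block, and the block's corners at (340,142) and (393,242) agree with the fit. I'll descend and let it settle.

Call:
{"fn": "servo_tool", "kwargs": {"increments": [[0, 0, 0, 0, 0, 5, 0], [0, 0, 0, 0, 0, 10, 0], [0, 0, 0, 0, 0, 12, 0], [0, 0, 0, 0, 0, 12, 0], [0, 0, 0, 0, 0, 12, 0]]}}

```text
time: 12.57
eef_pos: [650.4, -143.2, 59.2]
ee_rot: [-3.141, -0.001, 1.591]
contact_force: [0.2, -1.1, -3.5]
grip_width: 48.4
```

Call:
{"fn": "servo_tool", "kwargs": {"increments": [[0, 0, 0, 0, 0, 0, 0], [0, 0, 0, 0, 0, 0, 0], [0, 0, 0, 0, 0, 0, 0], [0, 0, 0, 0, 0, 0, 0]]}}

```text
time: 12.9
eef_pos: [650.9, -143.3, 59.9]
ee_rot: [3.141, 0.0, 1.591]
contact_force: [1.0, -0.4, -3.0]
grip_width: 48.3
```

Call:
{"fn": "servo_tool", "kwargs": {"increments": [[0, 0, 0, 0, 0, 0, 0], [0, 0, 0, 0, 0, 0, 0]]}}

```text
time: 13.07
eef_pos: [650.9, -143.3, 59.9]
ee_rot: [3.141, -0.0, 1.591]
contact_force: [0.3, 0.0, -3.5]
grip_width: 48.4
```

Call:
{"fn": "servo_tool", "kwargs": {"increments": [[0, 0, 0, 0, -1, 2, 0], [0, 0, 0, 0.2, -1.8, 4, 0], [0, 0, 0, 0.2, -1.8, 5, 0], [0, 0, 0, 0.2, -1.8, 5, 0]]}}

```text
time: 13.4
eef_pos: [648.6, -143.0, 54.2]
ee_rot: [-3.141, -0.0, 1.591]
contact_force: [0.0, -0.4, -3.9]
grip_width: 48.4
```

Call:
{"fn": "servo_tool", "kwargs": {"increments": [[0, 0, 0, 0, 0, 0.5, 0], [0, 0, 0, 0, 0, 1, 0], [0, 0, 0, 0, 0, 1, 0]]}}

```text
time: 13.65
eef_pos: [649.0, -143.2, 53.7]
ee_rot: [3.142, -0.0, 1.591]
contact_force: [-0.0, 0.2, -5.0]
grip_width: 48.7
```

Call:
{"fn": "servo_tool", "kwargs": {"increments": [[0, 0, 0, 0, 0, 0.5, 0], [0, 0, 0, 0, 0, 1, 0], [0, 0, 0, 0, 0, 1, 0]]}}

```text
time: 13.9
eef_pos: [649.1, -143.2, 53.1]
ee_rot: [3.141, 0.0, 1.591]
contact_force: [-0.0, 0.4, -2.0]
grip_width: 48.7
```

Call:
{"fn": "servo_tool", "kwargs": {"increments": [[0, 0, 0, 0, 0, 0.5, 0], [0, 0, 0, 0, 0, 1, 0], [0, 0, 0, 0, 0, 1, 0]]}}

```text
time: 14.15
eef_pos: [649.1, -143.2, 53.0]
ee_rot: [3.141, 0.0, 1.591]
contact_force: [-2.8, 1.5, 5.3]
grip_width: 48.4
```

Call:
{"fn": "servo_tool", "kwargs": {"increments": [[0, 0, 0, 0, 0, -0.5, 0], [0, 0, 0, 0, 0, -0.7, 70], [0, 0, 0, 0, 0, -0.7, 80], [0, 0, 0, 0, 0, -0.7, 80], [0, 0, 0, 0, 0, -0.7, 80]]}}

```text
time: 14.57
eef_pos: [649.2, -143.3, 52.5]
ee_rot: [3.141, 0.0, 1.591]
contact_force: [0.6, 0.3, 0.0]
grip_width: 68.2
```

Call:
{"fn": "servo_tool", "kwargs": {"increments": [[0, 0, 0, 0, 0, -5, 80], [0, 0, 0, 0, 0, -25, 80], [0, 0, 0, 0, 0, -60, 80], [0, 0, 0, 0, 0, -95, 80], [0, 0, 0, 0, 0, -115, 80]]}}

```text
time: 14.98
eef_pos: [650.3, -143.6, 171.9]
ee_rot: [3.137, 0.002, 1.591]
contact_force: [1.0, -0.3, 0.7]
grip_width: 68.3
```

Call:
{"fn": "servo_tool", "kwargs": {"increments": [[0, 0, 0, 0, 0, 0, 80], [0, 0, 0, 0, 0, 0, 80], [0, 0, 0, 0, 0, 0, 80]]}}

```text
time: 15.23
eef_pos: [648.7, -143.0, 167.0]
ee_rot: [-3.141, -0.0, 1.591]
contact_force: [-0.7, 0.1, -0.3]
grip_width: 68.3
```

```bash
cat >> h.py <<'E'
def poly(W,c,xy,r,z,n,tol=4,rad=25,a0=0.):
    "fit regular n-gon of inradius rad to the flat at height z"
    m=near(W,xy,r,z-tol,z+tol).astype(np.uint8); cs,_=cv2.findContours(m,cv2.RETR_EXTERNAL,cv2.CHAIN_APPROX_NONE); k=max(cs,key=cv2.contourArea)
    p=ray(c,k[:,0,:],z)[:,:2]; th=2*np.pi/n*np.arange(n)
    def f(a): return np.max([(p-a[:2])@[np.cos(a[2]+t),np.sin(a[2]+t)] for t in th],0)-a[3]
    b=min((least_squares(f,[*p.mean(0),t,rad],loss="soft_l1",f_scale=.5) for t in np.linspace(0,2*np.pi/n,7)),key=lambda r:r.cost); return b.x,np.abs(b.fun).mean()
E
python3 - <<'E'
from h import *
c=grab("wrist","w14"); s=read_state(); print(s["time"],s["eef_pos"],s["ee_rot"],s["contact_force"],s["grip_width"])
W=cloud(c); print("nut",poly(W,c,(648,-143),40,44,6)); print("block",poly(W,c,(648,-143),60,20,4,4,37.5))
E
```

```text
15.2833 [ 648.2476225  -142.93340676  166.17831856] [-3.13959918e+00 -8.38671959e-04  1.59094896e+00] [-0.75202245 -0.04271125 -0.6780279 ] 68.4407614333422
nut (array([ 6.48210387e+02, -1.42326846e+02,  5.47426801e-01,  2.48569043e+01]), np.float64(0.24294584580993955))
block (array([ 6.48028448e+02, -1.44150655e+02,  5.49322278e-01,  3.68877566e+01]), np.float64(0.2166997590815193))
```

View pics/w14.png

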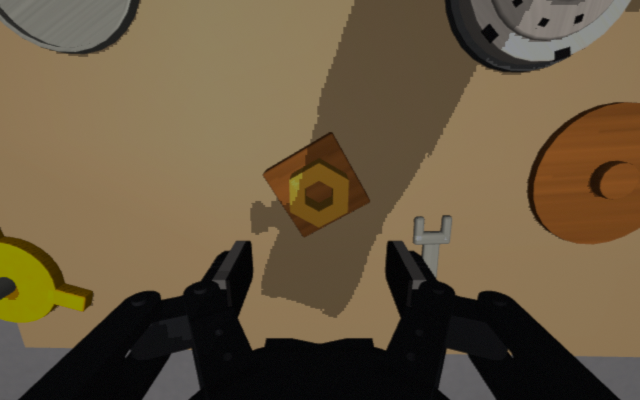

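The nut lies on the block with both centres near (318,188). The fits differ by under 2 mm. Next is the cone disc.

Call:
{"fn": "servo_tool", "kwargs": {"increments": [[0, 0, 0, 28, -28, 0, 85], [0, 0, 0, 56, -56, 0, 85], [0, 0, 0, 84, -84, 0, 85], [0, 0, 0, 112, -112, 0, 85], [0, 0, 0, 140, -140, 0, 85]]}}

```text
time: 15.7
eef_pos: [503.5, -4.9, 165.5]
ee_rot: [-3.138, -0.001, 1.59]
contact_force: [-0.3, 0.6, -0.1]
grip_width: 72.3
```

Call:
{"fn": "servo_tool", "kwargs": {"increments": [[0, 0, 0, 20, -20, 0, 85], [0, 0, 0, 30, -32, 0, 85], [0, 0, 0, 33.5, -34.5, 0, 85], [0, 0, 0, 33.5, -34.5, 0, 85], [0, 0, 0, 33.5, -34.5, 0, 85]]}}

```text
time: 16.12
eef_pos: [471.5, 26.5, 167.0]
ee_rot: [-3.142, 0.0, 1.591]
contact_force: [0.2, 0.9, -0.1]
grip_width: 72.6
```

Call:
{"fn": "servo_tool", "kwargs": {"increments": [[0, 0, 0, 0, 0, 0, 85], [0, 0, 0, 0, 0, 0, 85]]}}

```text
time: 16.28
eef_pos: [472.0, 26.0, 167.2]
ee_rot: [3.142, 0.0, 1.59]
contact_force: [0.6, -0.2, -0.3]
grip_width: 72.6
```

```bash
python3 - <<'E'
from h import *
c=grab("wrist","w15"); s=read_state(); print(s["time"],s["eef_pos"],s["ee_rot"],s["contact_force"],s["grip_width"])
W=cloud(c); print("hub",disc(W,c,(473,27.5),40,72,3)); print("ring",disc(W,c,(473,27.5),75,32,3))
E
```

```text
16.3333 [471.8681453   26.02076888 167.20322608] [-3.14154393e+00  1.68207659e-05  1.58979140e+00] [ 0.06606167 -0.51863242 -0.26842978] 72.5196937000402
hub ((array([473.70980987,  26.80069002,  26.42002029]), np.float64(0.23546673480920288)), 193)
ring ((array([474.78563023,  27.86285594,  63.1667456 ]), np.float64(0.3891831848474352)), 401)
```

View pics/w15.png

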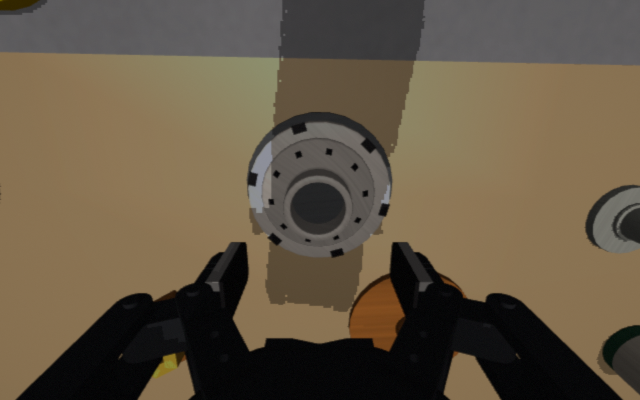

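The hub is at (318,203), which is world (473.7, 26.8).

Call:
{"fn": "servo_tool", "kwargs": {"increments": [[0, 0, 0, 0.8, 1.8, 22, 85], [0, 0, 0, 0.8, 1.8, 48, 85], [0, 0, 0, 0.8, 1.8, 70, 85], [0, 0, 0, 0.8, 1.8, 82, 85], [0, 0, 0, 0.8, 1.8, 86, 85]]}}

```text
time: 16.75
eef_pos: [471.5, 27.2, 79.1]
ee_rot: [-3.138, -0.001, 1.59]
contact_force: [0.0, 0.1, -0.1]
grip_width: 73.0
```

Call:
{"fn": "servo_tool", "kwargs": {"increments": [[0, 0, 0, 0, 0, 0, 85], [0, 0, 0, 0, 0, 0, 85], [0, 0, 0, 0, 0, 0, 85], [0, 0, 0, 0, 0, 0, 85]]}}

```text
time: 17.08
eef_pos: [473.8, 27.4, 82.6]
ee_rot: [3.139, 0.0, 1.591]
contact_force: [0.1, 0.4, 0.1]
grip_width: 72.3
```

Call:
{"fn": "servo_tool", "kwargs": {"increments": [[0, 0, 0, 0, 0, 0, 50], [0, 0, 0, 0, 0, 0, 0], [0, 0, 0, 0, 0, 0, 0], [0, 0, 0, 0, 0, 0, 0], [0, 0, 0, 0, 0, 0, 0]]}}

```text
time: 17.5
eef_pos: [473.6, 27.4, 83.0]
ee_rot: [3.139, 0.001, 1.591]
contact_force: [-1.7, -1.0, 9.5]
grip_width: 51.5
```

```bash
python3 - <<'E'
from h import *
c=grab("wrist","w16"); s=read_state(); print(s["time"],s["eef_pos"],s["ee_rot"],s["contact_force"],s["grip_width"])
E
```

```text
17.55 [473.56309845  27.36957413  83.03170719] [3.13931527e+00 8.25882067e-04 1.59117857e+00] [-1.88718192 -0.47929231  8.8984029 ] 51.2518958790935
```

View pics/w16.png

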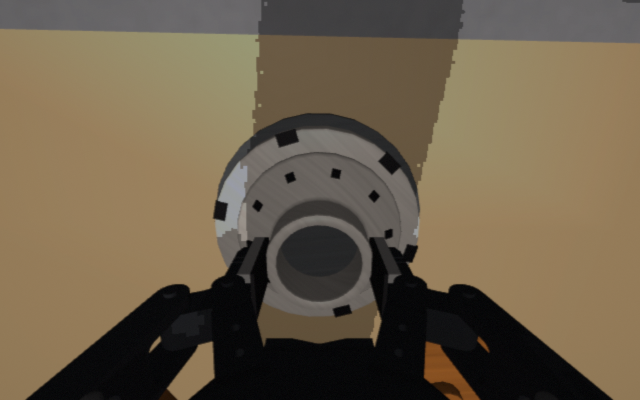

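The pads hold the hub at (318,258). Lifting slowly.

Call:
{"fn": "servo_tool", "kwargs": {"increments": [[0, 0, 0, 0, 0, -3, 0], [0, 0, 0, 0, 0, -10, 0], [0, 0, 0, 0, 0, -25, 0], [0, 0, 0, 0, 0, -45, 0], [0, 0, 0, 0, 0, -70, 0]]}}

```text
time: 17.97
eef_pos: [471.2, 27.9, 151.0]
ee_rot: [-3.138, -0.001, 1.591]
contact_force: [0.5, 0.7, -3.8]
grip_width: 51.5
```

Call:
{"fn": "servo_tool", "kwargs": {"increments": [[0, 0, 0, -25, 0, -5, 0], [0, 0, 0, -55, 0, -5, 0], [0, 0, 0, -90, 0, -5, 0], [0, 0, 0, -125, 0, -5, 0], [0, 0, 0, -160, 0, -5, 0]]}}

```text
time: 18.38
eef_pos: [475.6, -133.4, 156.7]
ee_rot: [-3.141, -0.0, 1.592]
contact_force: [1.6, 0.5, -3.4]
grip_width: 51.2
```

Call:
{"fn": "servo_tool", "kwargs": {"increments": [[0, 0, 0, -30, 0, 0, 0], [0, 0, 0, -55, 0, 0, 0], [0, 0, 0, -70, 0, 0, 0], [0, 0, 0, -70, 0, 0, 0], [0, 0, 0, -70, 0, 0, 0]]}}

```text
time: 18.8
eef_pos: [477.1, -202.3, 156.2]
ee_rot: [-3.141, -0.001, 1.59]
contact_force: [0.4, 0.1, -2.8]
grip_width: 51.2
```

```bash
python3 - <<'E'
from h import *
c=grab("wrist","w17"); s=read_state(); print(s["time"],s["eef_pos"],s["ee_rot"],s["contact_force"],s["grip_width"])
W=cloud(c); print("pan",disc(W,c,(472,-353),80,12,4)); print("floor",disc(W,c,(472,-353),60,4,3))
m=(near(W,(472,-353),90,3,16)).astype(np.uint8); cs,_=cv2.findContours(m,cv2.RETR_EXTERNAL,cv2.CHAIN_APPROX_NONE); k=max(cs,key=cv2.contourArea); print(circ(ray(c,k[:,0,:],11)))
E
```

```text
18.85 [ 476.93628796 -201.43119712  156.16064577] [-3.14051312e+00 -1.65371856e-03  1.59095698e+00] [-0.62548859  0.45189972 -2.44361472] 51.2984947886616
pan ((array([ 470.90160631, -354.92536146,   65.69266234]), np.float64(0.37481155219767004)), 412)
floor ((array([ 472.89907129, -354.02763272,   58.74013395]), np.float64(0.8297535406025761)), 373)
(array([ 469.92019044, -355.58037614,   66.33330465]), np.float64(0.6692236310358906))
```

View pics/w17.png

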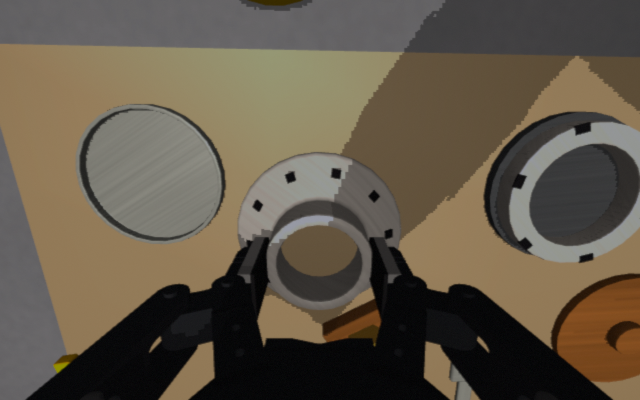

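The pan is at (150,173), world (471, -355). The cone is held level.

Call:
{"fn": "servo_tool", "kwargs": {"increments": [[0, 0, 0, -35, -2, 0, 0], [0, 0, 0, -75, -5, 0, 0], [0, 0, 0, -115, -7, 0, 0], [0, 0, 0, -145, -9, 0, 0], [0, 0, 0, -153.4, -9, 0, 0]]}}

```text
time: 19.27
eef_pos: [471.9, -358.9, 156.5]
ee_rot: [3.141, 0.002, 1.589]
contact_force: [1.3, -0.1, -2.4]
grip_width: 51.2
```

Call:
{"fn": "servo_tool", "kwargs": {"increments": [[0, 0, 0, 0, 0, 10, 0], [0, 0, 0, 0, 0, 30, 0], [0, 0, 0, 0, 0, 55, 0], [0, 0, 0, 0, 0, 68, 0], [0, 0, 0, 0, 0, 72, 0]]}}

```text
time: 19.68
eef_pos: [470.0, -351.1, 80.8]
ee_rot: [-3.137, -0.006, 1.594]
contact_force: [-0.3, 0.5, -3.2]
grip_width: 51.4
```

Call:
{"fn": "servo_tool", "kwargs": {"increments": [[0, 0, 0, 0, 0, 0, 0], [0, 0, 0, 0, 0, 0, 0], [0, 0, 0, 0, 0, 0, 0], [0, 0, 0, 0, 0, 0, 0]]}}

```text
time: 20.02
eef_pos: [472.4, -356.1, 85.8]
ee_rot: [3.14, 0.002, 1.592]
contact_force: [0.5, -0.2, -3.5]
grip_width: 51.1
```

```bash
python3 - <<'E'
from h import *
c=grab("wrist","w18"); s=read_state(); print(s["time"],s["eef_pos"],s["ee_rot"],s["contact_force"],s["grip_width"])
E
```

```text
20.0667 [ 472.31047548 -356.18235207   85.74498794] [3.13994237e+00 1.47615613e-03 1.59138525e+00] [ 0.31373529  0.04115073 -2.77310258] 51.236410283412916
```

View pics/w18.png

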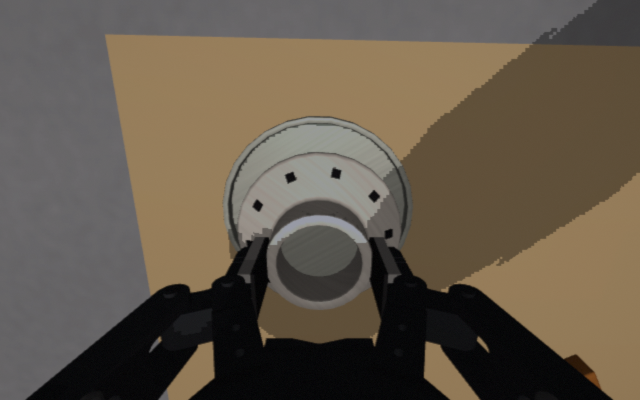

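The pan centre (col 318) and cone (col 319) line up. Lowering.

Call:
{"fn": "servo_tool", "kwargs": {"increments": [[0, 0, 0, 0, 0, 8, 0], [0, 0, 0, 0, 0, 16, 0], [0, 0, 0, 0, 0, 23, 0], [0, 0, 0, 0, 0, 26, 0], [0, 0, 0, 0, 0, 27, 0]]}}

```text
time: 20.48
eef_pos: [470.7, -355.2, 55.9]
ee_rot: [-3.14, -0.002, 1.591]
contact_force: [-0.7, -0.5, -3.3]
grip_width: 51.3
```

Call:
{"fn": "servo_tool", "kwargs": {"increments": [[0, 0, 0, 0, 0, 0, 0], [0, 0, 0, 0, 0, 0, 0], [0, 0, 0, 0, 0, 0, 0]]}}

```text
time: 20.73
eef_pos: [471.8, -356.1, 57.7]
ee_rot: [3.141, 0.0, 1.591]
contact_force: [-0.0, -0.3, -4.2]
grip_width: 50.9
```

Call:
{"fn": "servo_tool", "kwargs": {"increments": [[0, 0, 0, 0, -1, 1, 0], [0, 0, 0, 0, -1, 1, 0], [0, 0, 0, 0, -1, 1, 0]]}}

```text
time: 20.98
eef_pos: [470.5, -355.9, 56.6]
ee_rot: [3.141, 0.0, 1.591]
contact_force: [1.1, 0.3, -3.5]
grip_width: 51.0
```

Call:
{"fn": "servo_tool", "kwargs": {"increments": [[0, 0, 0, 0, 0, 0.5, 0], [0, 0, 0, 0, 0, 1, 0], [0, 0, 0, 0, 0, 1, 0]]}}

```text
time: 21.23
eef_pos: [470.6, -355.9, 55.4]
ee_rot: [3.142, -0.0, 1.591]
contact_force: [0.3, -0.5, -3.5]
grip_width: 51.1
```

Call:
{"fn": "servo_tool", "kwargs": {"increments": [[0, 0, 0, 0, 0, 0.5, 0], [0, 0, 0, 0, 0, 1, 0], [0, 0, 0, 0, 0, 1, 0]]}}

```text
time: 21.48
eef_pos: [470.6, -355.9, 55.2]
ee_rot: [3.141, 0.0, 1.591]
contact_force: [-2.1, 1.4, 3.9]
grip_width: 51.5
```

Contact. Releasing, then backing off.

Call:
{"fn": "servo_tool", "kwargs": {"increments": [[0, 0, 0, 0, 0, -0.5, 0], [0, 0, 0, 0, 0, -0.6, 75], [0, 0, 0, 0, 0, -0.6, 85], [0, 0, 0, 0, 0, -0.6, 85], [0, 0, 0, 0, 0, -0.6, 85]]}}

```text
time: 21.9
eef_pos: [470.8, -356.1, 55.1]
ee_rot: [3.141, 0.0, 1.591]
contact_force: [-0.3, -0.3, -0.4]
grip_width: 72.5
```

Call:
{"fn": "servo_tool", "kwargs": {"increments": [[0, 0, 0, 0, 0, -5, 85], [0, 0, 0, 0, 0, -25, 85], [0, 0, 0, 0, 0, -60, 85], [0, 0, 0, 0, 0, -95, 85], [0, 0, 0, 0, 0, -115, 85]]}}

```text
time: 22.32
eef_pos: [471.5, -356.8, 174.2]
ee_rot: [3.139, 0.003, 1.591]
contact_force: [0.9, 0.2, -0.7]
grip_width: 72.5
```

Call:
{"fn": "servo_tool", "kwargs": {"increments": [[0, 0, 0, 0, 0, 0, 85], [0, 0, 0, 0, 0, 0, 85], [0, 0, 0, 0, 0, 0, 85]]}}

```text
time: 22.57
eef_pos: [470.3, -355.6, 169.5]
ee_rot: [-3.141, -0.001, 1.591]
contact_force: [-0.6, 0.1, 0.3]
grip_width: 72.7
```

```bash
python3 - <<'E'
from h import *
c=grab("wrist","w19"); s=read_state(); print(s["time"],s["eef_pos"],s["ee_rot"],s["contact_force"],s["grip_width"])
W=cloud(c); print("hub",disc(W,c,(471,-356),40,44,3)); print("pan",disc(W,c,(471,-356),75,12,4))
E
```

```text
22.6167 [ 469.95035889 -355.30280311  168.82462468] [-3.14017806e+00 -1.65200605e-03  1.59098279e+00] [-1.14086882  0.17891029  0.89185605] 72.81130010163685
hub ((array([ 470.77431856, -354.15718338,   26.37249185]), np.float64(0.22924286230369814)), 172)
pan ((array([ 470.78138   , -355.50211113,   65.1640122 ]), np.float64(0.2757733906779515)), 382)
```

View pics/w19.png

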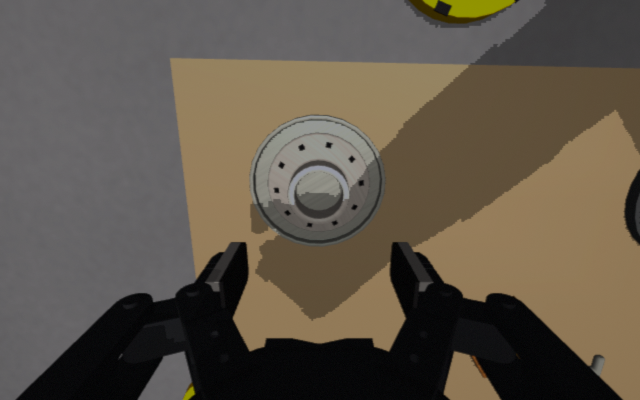

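The cone is centred in the pan at (318,180), hub and pan within about 1.4 mm. Next is the lock ring, gripped on its +y rim.

Call:
{"fn": "servo_tool", "kwargs": {"increments": [[0, 0, 0.02, 38, 1, 0, 60], [0, 0, 0.02, 76, 2.5, 0, 60], [0, 0, 0.02, 114, 3.5, 0, 60], [0, 0, 0.02, 152, 5, 0, 60], [0, 0, 0.02, 190, 6, 0, 60]]}}

```text
time: 23.03
eef_pos: [471.4, -163.8, 168.3]
ee_rot: [-3.139, -0.002, 1.57]
contact_force: [-0.1, -0.4, -0.7]
grip_width: 51.4
```

Call:
{"fn": "servo_tool", "kwargs": {"increments": [[0, 0, 0, 38, 1, 0, 55], [0, 0, 0, 76, 2, 0, 55], [0, 0, 0, 114, 2, 0, 55], [0, 0, 0, 152, 2, 0, 55], [0, 0, 0, 185, 2, 0, 55]]}}

```text
time: 23.45
eef_pos: [473.1, 21.5, 168.6]
ee_rot: [-3.139, -0.001, 1.572]
contact_force: [0.2, -0.1, -0.7]
grip_width: 47.2
```

Call:
{"fn": "servo_tool", "kwargs": {"increments": [[0, 0, 0, 30, 0, 0, 50], [0, 0, 0, 55, 0, 0, 50], [0, 0, 0, 63, 0, 0, 50], [0, 0, 0, 63, 0, 0, 50], [0, 0, 0, 63, 0, 0, 50]]}}

```text
time: 23.87
eef_pos: [474.0, 82.0, 169.1]
ee_rot: [-3.14, 0.001, 1.572]
contact_force: [-1.1, 0.5, -0.4]
grip_width: 43.1
```

Call:
{"fn": "servo_tool", "kwargs": {"increments": [[0, 0, 0, 0, 0, 0, 50], [0, 0, 0, 0, 0, 0, 50]]}}

```text
time: 24.03
eef_pos: [474.6, 81.0, 169.7]
ee_rot: [-3.141, 0.0, 1.569]
contact_force: [0.2, -0.9, 0.5]
grip_width: 42.7
```

```bash
cat >> h.py <<'E'
def ringfit(W,c,xy,r,z,tol=3):
    m=near(W,xy,r,z-tol,z+tol).astype(np.uint8); cs,h=cv2.findContours(m,cv2.RETR_CCOMP,cv2.CHAIN_APPROX_NONE)
    cs=sorted(cs,key=lambda k:-cv2.contourArea(k))[:2]
    return [circ(ray(c,k[:,0,:],z)) for k in cs]
E
python3 - <<'E'
from h import *
c=grab("wrist","w20"); s=read_state(); print(s["time"],s["eef_pos"],s["ee_rot"],s["contact_force"],s["grip_width"])
W=cloud(c); print("ring",ringfit(W,c,(474.7,28),75,32))
E
```

```text
24.0833 [474.70909333  80.9484219  169.87872543] [-3.14118919e+00  1.47507502e-04  1.56893917e+00] [ 0.48342079 -0.77531105  0.12898093] 42.67760762810127
ring [(array([470.72415747,  27.28084809,  59.59678694]), np.float64(7.8008710663021485)), (array([525.20912984,  57.40497891,   1.0013546 ]), np.float64(0.04890842113330049))]
```

View pics/w20.png

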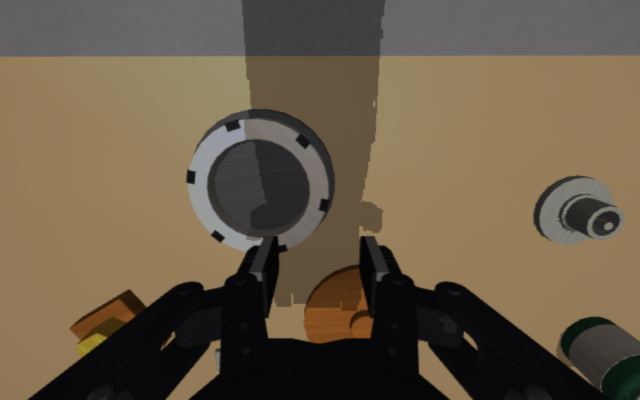

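A finger hides part of the ring (centre near (258,190)), so I'll use the three earlier fits, which agree on (474.8, 27.9).

Call:
{"fn": "servo_tool", "kwargs": {"increments": [[0, 0, 0, 1.7, 0, 30, 50], [0, 0, 0, 1.7, 0, 65, 50], [0, 0, 0, 1.7, 0, 88, 50], [0, 0, 0, 1.7, 0, 100, 50], [0, 0, 0, 1.7, 0, 102, 50]]}}

```text
time: 24.5
eef_pos: [472.6, 82.8, 65.5]
ee_rot: [-3.137, 0.0, 1.569]
contact_force: [-0.2, 0.2, 0.0]
grip_width: 42.6
```

Call:
{"fn": "servo_tool", "kwargs": {"increments": [[0, 0, 0, 0, 0, 0, 50], [0, 0, 0, 0, 0, 0, 50], [0, 0, 0, 0, 0, 0, 50], [0, 0, 0, 0, 0, 0, 50]]}}

```text
time: 24.83
eef_pos: [475.8, 83.7, 69.3]
ee_rot: [3.139, -0.0, 1.571]
contact_force: [0.2, -0.4, 0.8]
grip_width: 42.8
```

```bash
python3 - <<'E'
from h import *
c=grab("wrist","w21"); s=read_state(); print(s["time"],s["eef_pos"],s["ee_rot"],s["contact_force"],s["grip_width"])
W=cloud(c)
for u,v in ((262,262),(262,275),(380,262),(385,300)): print((u,v),W[v,u])
E
```

```text
24.8833 [475.602396    83.8090409   69.20381565] [ 3.13933392e+00 -9.01871873e-05  1.57087085e+00] [ 0.3993207   0.39633303 -0.24343433] 42.88564755488281
(262, 262) [463.92774884  60.9299007   75.69926049]
(262, 275) [465.1726733   62.32117124  83.60014922]
(380, 262) [463.25768634 110.8190021   76.66028137]
(385, 300) [462.80582738 107.49303979 102.18156194]
```

View pics/w21.png

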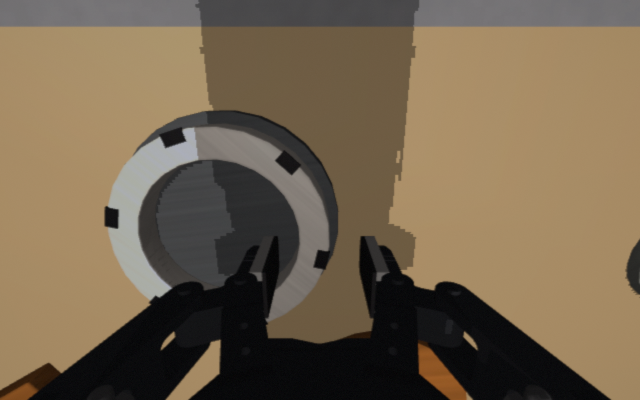

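```bash
python3 - <<'E'
from h import *
c=load("w21"); W=cloud(c)
print(proj(c,[(474.8,73.9,32),(474.8,91.9,32),(474.8,82.9,32),(475.5,83.7,44)]))
q=W[near(W,(474.8,28),75,28,36)]; print(q.min(0),q.max(0))
# visible-arc fit: outer contour points away from fingers
m=near(W,(474.7,28),75,28.5,36).astype(np.uint8); cs,h=cv2.findContours(m,cv2.RETR_CCOMP,cv2.CHAIN_APPROX_NONE)
P=np.vstack([k[:,0,:] for k in cs]); P=P[(P[:,1]<228)|(P[:,0]<150)]; w=ray(c,P,32)[:,:2]
for R in (64,46):
    d=np.hypot(*(w-[474.8,27.9]).T); s=w[abs(d-R)<4]; r=least_squares(lambda a:np.hypot(s[:,0]-a[0],s[:,1]-a[1])-a[2],[474.8,27.9,R],loss="soft_l1",f_scale=.5); print(R,len(s),r.x)
E
```

```text
[[299.55721442 239.37541154]
 [330.77526616 239.43062081]
 [315.16496427 239.40301392]
 [316.35278094 250.53487403]]
[410.54995271 -37.00658146  28.00473887] [534.24367543  90.97085123  34.69542095]
64 415 [474.10389322  27.71782846  63.42883819]
46 265 [473.0144335   28.24283534  44.99107815]
```

Call:
{"fn": "servo_tool", "kwargs": {"increments": [[0, 0, 0, -1.3, -0.5, 8, 50], [0, 0, 0, -1.3, -1, 16, 50], [0, 0, 0, -1.3, -1, 22, 50], [0, 0, 0, -1.3, -1, 24, 50], [0, 0, 0, -1.3, -1, 24, 50]]}}

```text
time: 25.3
eef_pos: [472.7, 82.6, 42.9]
ee_rot: [-3.139, -0.0, 1.571]
contact_force: [0.3, 0.4, 0.3]
grip_width: 42.6
```

Call:
{"fn": "servo_tool", "kwargs": {"increments": [[0, 0, 0, 0, 0, 0, 50], [0, 0, 0, 0, 0, 0, 50], [0, 0, 0, 0, 0, 0, 50], [0, 0, 0, 0, 0, 0, 50]]}}

```text
time: 25.63
eef_pos: [473.9, 82.6, 44.3]
ee_rot: [3.141, -0.0, 1.571]
contact_force: [-0.2, 0.4, 0.4]
grip_width: 43.1
```

```bash
python3 - <<'E'
from h import *
c=grab("wrist","w22"); s=read_state(); print(s["time"],s["eef_pos"],s["ee_rot"],s["contact_force"],s["grip_width"])
E
```

```text
25.6833 [473.89918016  82.59114489  44.33299484] [ 3.14104385e+00 -1.05453033e-04  1.57101175e+00] [-0.10952365 -0.61591797 -0.18851932] 42.66341131471848
```

View pics/w22.png

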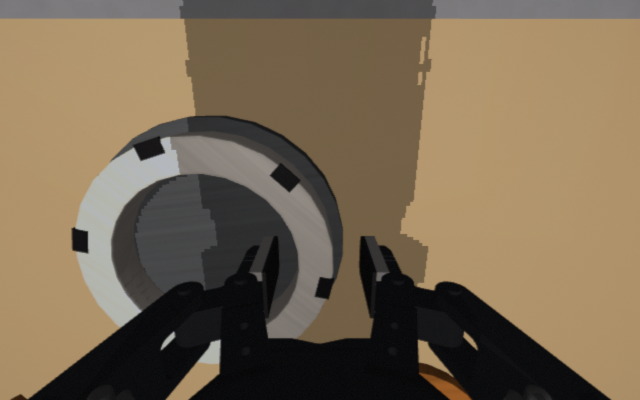

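The rim (297–338) is centred between the pads (277–362). I'll go a little lower and close.

Call:
{"fn": "servo_tool", "kwargs": {"increments": [[0, 0, 0, 0, 0, 1, 50], [0, 0, 0, 0, 0, 2, 50], [0, 0, 0, 0, 0, 2, 50]]}}

```text
time: 25.93
eef_pos: [473.5, 82.6, 42.0]
ee_rot: [-3.141, -0.0, 1.571]
contact_force: [-0.3, 1.3, 0.0]
grip_width: 42.5
```

Call:
{"fn": "servo_tool", "kwargs": {"increments": [[0, 0, 0, 0, 0, 0, 30], [0, 0, 0, 0, 0, 0, 20], [0, 0, 0, 0, 0, 0, 0], [0, 0, 0, 0, 0, 0, 0], [0, 0, 0, 0, 0, 0, 0]]}}

```text
time: 26.35
eef_pos: [474.0, 82.6, 42.4]
ee_rot: [3.141, -0.0, 1.571]
contact_force: [0.5, 0.5, 2.7]
grip_width: 17.4
```

Call:
{"fn": "servo_tool", "kwargs": {"increments": [[0, 0, 0, 0, 0, 0, 0], [0, 0, 0, 0, 0, 0, 0]]}}

```text
time: 26.52
eef_pos: [474.0, 82.6, 42.4]
ee_rot: [3.141, -0.0, 1.571]
contact_force: [-0.4, -0.2, 5.0]
grip_width: 17.4
```

Gripped at 17.4 mm. Lifting gently.

Call:
{"fn": "servo_tool", "kwargs": {"increments": [[0, 0, 0, 0, 0, -2, 0], [0, 0, 0, 0, 0, -6, 0], [0, 0, 0, 0, 0, -14, 0], [0, 0, 0, 0, 0, -26, 0], [0, 0, 0, 0, 0, -40, 0]]}}

```text
time: 26.93
eef_pos: [472.5, 82.6, 82.0]
ee_rot: [-3.139, -0.0, 1.571]
contact_force: [0.0, 0.6, -3.9]
grip_width: 17.2
```

Call:
{"fn": "servo_tool", "kwargs": {"increments": [[0, 0, 0, 0, 0, -10, 0], [0, 0, 0, 0, 0, -15, 0], [0, 0, 0, 0, 0, -15, 0], [0, 0, 0, 0, 0, -15, 0]]}}

```text
time: 27.27
eef_pos: [473.7, 82.6, 97.2]
ee_rot: [3.141, -0.0, 1.571]
contact_force: [0.1, 0.4, -3.3]
grip_width: 17.3
```

```bash
python3 - <<'E'
from h import *
c=grab("wrist","w23"); s=read_state(); print(s["time"],s["eef_pos"],s["ee_rot"],s["contact_force"],s["ft_torque"],s["grip_width"])
c2=grab("scene","s23"); cv2.imwrite("pics/s23c.png",cv2.resize(np.ascontiguousarray(c2["img"][130:250,230:390,::-1]),None,fx=4,fy=4))
W=cloud(c); z=s["eef_pos"][2]-10
m=near(W,(474,27.9),72,z-6,z+6); q=W[m]
A=np.c_[q[:,:2]-[474,27.9],np.ones(len(q))]; print("plane",np.linalg.lstsq(A,q[:,2],rcond=None)[0],len(q),z)
E
```

```text
27.3167 [473.25688187  82.57775535  96.70744694] [-3.14095574e+00 -8.63067442e-05  1.57099315e+00] [-0.89614371 -0.04211104 -4.90139696] [ 0.1722763 -0.0146033 -0.0271398] 17.503194091511535
plane [-2.40417001e-04  7.22328105e-03  8.63822762e+01] 20335 86.70744694460004
```

View pics/w23.png

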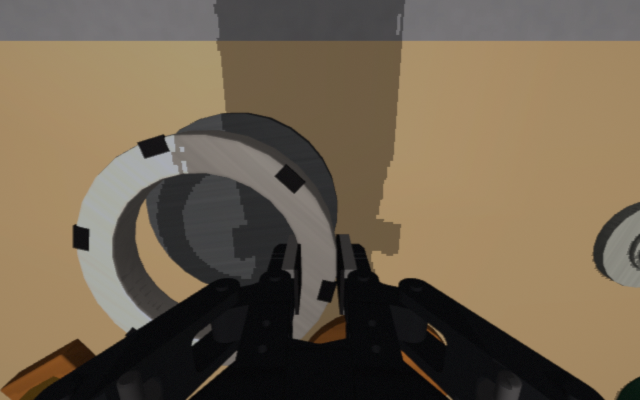

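View pics/s23c.png

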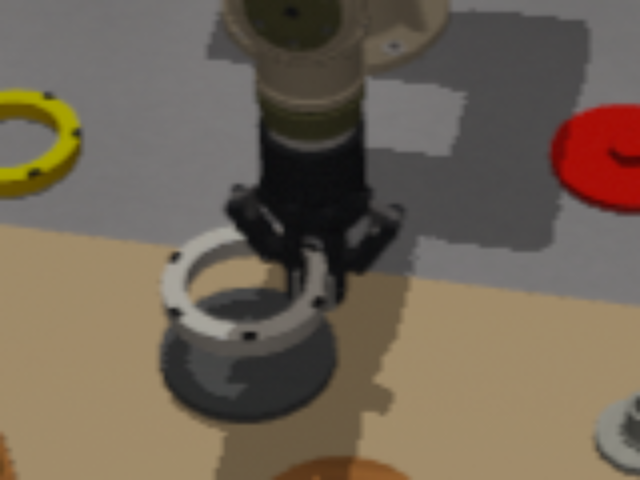

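The ring is held level, with a plane tilt under 0.5°. Now its centre relative to the TCP.

```bash
cat >> h.py <<'E'
def heldring(c,W,xy,z,tcp):
    m=near(W,xy,75,z-4,z+4).astype(np.uint8); cs,h=cv2.findContours(m,cv2.RETR_CCOMP,cv2.CHAIN_APPROX_NONE)
    P=np.vstack([k[:,0,:] for k in cs]); P=P[(P[:,1]<230)|(P[:,0]<130)]; w=ray(c,P,z)[:,:2]
    d=np.hypot(*(w-xy).T); a=w[abs(d-64)<4]; b=w[abs(d-46)<4]
    r=least_squares(lambda q:np.r_[np.hypot(*(a-q[:2]).T)-64+q[2],np.hypot(*(b-q[:2]).T)-46+q[3]],[*xy,0,0],loss="soft_l1",f_scale=.5)
    return r.x,r.x[:2]-np.asarray(tcp)[:2],len(a),len(b),np.abs(r.fun).mean()
E
python3 - <<'E'
from h import *
c=load("w23"); W=cloud(c); print(heldring(c,W,np.array([473.5,27.7]),86.4,[473.7,82.6]), c["cam_to_world"][:3,3])
E
```

```text
(array([4.72869403e+02, 2.97090174e+01, 6.34235898e-01, 4.07912334e-01]), array([ -0.83059695, -52.89098257]), 481, 293, np.float64(0.6260203524230596)) [396.70171561  84.03528755 215.00358477]
```

Call:
{"fn": "servo_tool", "kwargs": {"increments": [[0, 0, 0, 18, 28, 0, 0], [0, 0, 0, 40, 62, 0, 0], [0, 0, 0, 62, 96, 0, 0], [0, 0, 0, 82, 128, 0, 0], [0, 0, 0, 98, 152, 0, 0]]}}

```text
time: 27.78
eef_pos: [627.7, 182.1, 95.9]
ee_rot: [3.141, -0.0, 1.571]
contact_force: [1.2, 0.1, -3.2]
grip_width: 17.5
```

Call:
{"fn": "servo_tool", "kwargs": {"increments": [[0, 0, 0, 5, 8, 0, 0], [0, 0, 0, 6.3, 10.6, 0, 0], [0, 0, 0, 6.3, 10.6, 0, 0], [0, 0, 0, 6.3, 10.6, 0, 0], [0, 0, 0, 6.3, 10.6, 0, 0]]}}

```text
time: 28.2
eef_pos: [634.8, 186.2, 96.6]
ee_rot: [-3.139, 0.0, 1.57]
contact_force: [-0.0, 0.9, -5.2]
grip_width: 17.6
```

Call:
{"fn": "servo_tool", "kwargs": {"increments": [[0, 0, 0, 0, 0, 0, 0], [0, 0, 0, 0, 0, 0, 0], [0, 0, 0, 0, 0, 0, 0]]}}

```text
time: 28.45
eef_pos: [635.9, 186.5, 97.5]
ee_rot: [3.141, -0.0, 1.571]
contact_force: [0.7, 0.9, -4.0]
grip_width: 17.5
```

```bash
python3 - <<'E'
from h import *
c=grab("wrist","w24"); s=read_state(); print(s["time"],s["eef_pos"],s["ee_rot"],s["contact_force"],s["grip_width"])
W=cloud(c); t=s["eef_pos"]; print(heldring(c,W,t[:2]+[0,-53],t[2]-10.2,t))
m=near(W,(636,134),30,18,26).astype(np.uint8); print(m.sum(), disc(W,c,(636,134),25,22,3))
c2=grab("scene","s24"); cv2.imwrite("pics/s24c.png",cv2.resize(np.ascontiguousarray(c2["img"][180:300,240:400,::-1]),None,fx=4,fy=4))
E
```

```text
28.5 [636.04221831 186.59778339  97.51397037] [ 3.14122732e+00 -1.24920923e-04  1.57062106e+00] [-0.52435126 -0.09296996 -3.46598638] 17.452264361863644
(array([633.98121186, 133.69341311,   0.91662606,   0.76429365]), array([ -2.06100646, -52.90437027]), 496, 321, np.float64(0.6111021431029342))
1916 ((array([636.06752266, 135.18539714,  17.49544929]), np.float64(0.21532997991590916)), 140)
```

View pics/w24.png

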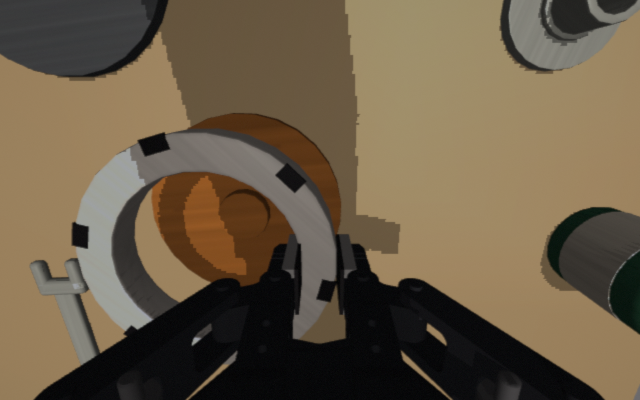

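View pics/s24c.png

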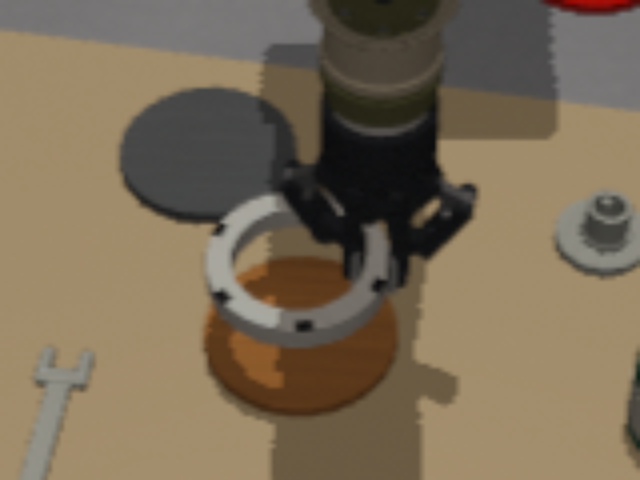

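The boss at (245,212) and the ring nearly coincide. I'll nudge about 1 mm and lower.

Call:
{"fn": "servo_tool", "kwargs": {"increments": [[0, 0, 0, 0.4, 0.8, 10, 0], [0, 0, 0, 0.4, 0.8, 22, 0], [0, 0, 0, 0.4, 0.8, 34, 0], [0, 0, 0, 0.4, 0.8, 42, 0], [0, 0, 0, 0.4, 0.8, 44, 0]]}}

```text
time: 28.97
eef_pos: [635.0, 187.0, 49.7]
ee_rot: [-3.137, 0.001, 1.571]
contact_force: [-0.2, -0.5, -2.6]
grip_width: 17.3
```

Call:
{"fn": "servo_tool", "kwargs": {"increments": [[0, 0, 0, 0, 0, 0, 0], [0, 0, 0, 0, 0, 0, 0], [0, 0, 0, 0, 0, 0, 0], [0, 0, 0, 0, 0, 0, 0]]}}

```text
time: 29.3
eef_pos: [637.7, 187.5, 53.9]
ee_rot: [3.14, -0.0, 1.571]
contact_force: [-0.4, 0.3, -3.1]
grip_width: 17.2
```

```bash
python3 - <<'E'
from h import *
c=grab("wrist","w25"); s=read_state(); print(s["time"],s["eef_pos"],s["ee_rot"],s["contact_force"],s["grip_width"])
W=cloud(c); t=s["eef_pos"]; print(heldring(c,W,t[:2]+[0,-53],t[2]-10.2,t))
print(disc(W,c,(636,134),25,22,3))
E
```

```text
29.35 [637.61885658 187.42307014  53.89318282] [ 3.14016397e+00 -3.22666997e-04  1.57102972e+00] [ 0.44787587  0.190702   -3.40841749] 16.76671018041046
(array([635.60205242, 134.71882215,   1.05622435,   0.85068952]), array([ -2.01680416, -52.70424799]), 515, 348, np.float64(0.6487370357355731))
((array([635.87819701, 135.28519798,  17.60746546]), np.float64(0.23770999241168306)), 173)
```

View pics/w25.png

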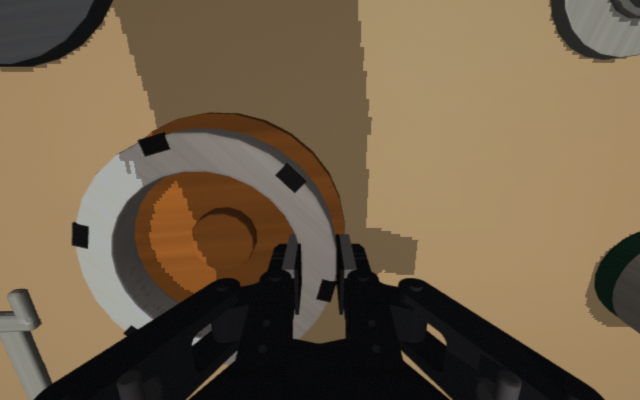

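The ring and boss are within 1 mm. Setting it down.

Call:
{"fn": "servo_tool", "kwargs": {"increments": [[0, 0, 0, 0.3, 0, 4, 0], [0, 0, 0, 0.3, 0, 8, 0], [0, 0, 0, 0.3, 0, 10, 0], [0, 0, 0, 0.3, 0, 10, 0], [0, 0, 0, 0.3, 0, 10, 0]]}}

```text
time: 29.77
eef_pos: [636.7, 187.6, 42.7]
ee_rot: [-3.141, 0.0, 1.571]
contact_force: [-0.3, -0.6, -3.5]
grip_width: 17.1
```

Call:
{"fn": "servo_tool", "kwargs": {"increments": [[0, 0, 0, 0, 0, 0, 0], [0, 0, 0, 0, 0, 0, 0], [0, 0, 0, 0, 0, 0, 0]]}}

```text
time: 30.02
eef_pos: [637.2, 187.6, 43.3]
ee_rot: [3.141, -0.0, 1.571]
contact_force: [0.1, 0.1, -2.9]
grip_width: 17.5
```

Call:
{"fn": "servo_tool", "kwargs": {"increments": [[0, 0, 0, 0, 0, 0.5, 0], [0, 0, 0, 0, 0, 1, 0], [0, 0, 0, 0, 0, 1, 0]]}}

```text
time: 30.27
eef_pos: [637.0, 187.6, 42.0]
ee_rot: [-3.142, -0.0, 1.571]
contact_force: [0.3, -0.5, -3.1]
grip_width: 16.9
```

Call:
{"fn": "servo_tool", "kwargs": {"increments": [[0, 0, 0, 0, 0, 0.5, 0], [0, 0, 0, 0, 0, 1, 0], [0, 0, 0, 0, 0, 1, 0]]}}

```text
time: 30.52
eef_pos: [637.0, 187.6, 41.0]
ee_rot: [-3.141, -0.0, 1.571]
contact_force: [-0.2, 0.3, -4.0]
grip_width: 17.1
```

Call:
{"fn": "servo_tool", "kwargs": {"increments": [[0, 0, 0, 0, 0, 0.4, 0], [0, 0, 0, 0, 0, 0.8, 0], [0, 0, 0, 0, 0, 0.8, 0]]}}

```text
time: 30.77
eef_pos: [637.1, 187.6, 40.4]
ee_rot: [3.141, -0.0, 1.571]
contact_force: [-0.5, 0.3, -2.6]
grip_width: 17.7
```

Call:
{"fn": "servo_tool", "kwargs": {"increments": [[0, 0, 0, 0, 0, 0.4, 0], [0, 0, 0, 0, 0, 0.8, 0], [0, 0, 0, 0, 0, 0.8, 0]]}}

```text
time: 31.02
eef_pos: [637.1, 187.7, 40.4]
ee_rot: [3.141, -0.0, 1.571]
contact_force: [-3.0, -0.9, 4.5]
grip_width: 16.9
```

Contact. I'll open only part way so the inner finger clears the boss.

Call:
{"fn": "servo_tool", "kwargs": {"increments": [[0, 0, 0, 0, 0, -0.4, 0], [0, 0, 0, 0, 0, -0.5, 30], [0, 0, 0, 0, 0, -0.5, 35], [0, 0, 0, 0, 0, -0.5, 35], [0, 0, 0, 0, 0, -0.5, 35]]}}

```text
time: 31.43
eef_pos: [637.3, 187.6, 39.9]
ee_rot: [3.141, -0.0, 1.571]
contact_force: [-0.1, -0.3, 0.5]
grip_width: 29.5
```

Call:
{"fn": "servo_tool", "kwargs": {"increments": [[0, 0, 0, 0, 0, -4, 35], [0, 0, 0, 0, 0, -15, 35], [0, 0, 0, 0, 0, -35, 35], [0, 0, 0, 0, 0, -65, 35], [0, 0, 0, 0, 0, -100, 35]]}}

```text
time: 31.85
eef_pos: [635.8, 187.4, 140.1]
ee_rot: [-3.138, 0.001, 1.571]
contact_force: [1.2, -0.8, 0.3]
grip_width: 29.9
```

Call:
{"fn": "servo_tool", "kwargs": {"increments": [[0, 0, 0, -25, 0, -30, 35], [0, 0, 0, -45, -5, -50, 60], [0, 0, 0, -53, -10, -55, 60], [0, 0, 0, -53, -10, -55, 60], [0, 0, 0, -53, -10, -55, 60]]}}

```text
time: 32.27
eef_pos: [626.8, 134.5, 195.1]
ee_rot: [3.141, -0.001, 1.57]
contact_force: [1.0, 0.8, -1.1]
grip_width: 51.3
```

Call:
{"fn": "servo_tool", "kwargs": {"increments": [[0, 0, 0, 0, 0, 0, 60], [0, 0, 0, 0, 0, 0, 60], [0, 0, 0, 0, 0, 0, 60]]}}

```text
time: 32.52
eef_pos: [626.3, 135.4, 193.2]
ee_rot: [-3.139, -0.0, 1.572]
contact_force: [-0.0, -0.1, -0.3]
grip_width: 51.5
```

```bash
python3 - <<'E'
from h import *
c=grab("wrist","w26"); s=read_state(); print(s["time"],s["eef_pos"],s["ee_rot"],s["contact_force"],s["grip_width"])
W=cloud(c); print(ringfit(W,c,(636,134),70,30,3)); print("boss",disc(W,c,(636,134),25,22,3)); print("board outer",disc(W,c,(636,134),80,10,3))
q=W[near(W,(636,134),66,27,34)]; A=np.c_[q[:,:2]-[636,134],np.ones(len(q))]; print("plane",np.linalg.lstsq(A,q[:,2],rcond=None)[0],len(q))
E
```

```text
32.5667 [626.49675455 135.30311212 193.47544414] [-3.13921636e+00  1.22348638e-05  1.57197208e+00] [ 0.76662847  0.35387741 -0.04410721] 50.8470572987765
[(array([635.48245697, 133.41279159,  63.13981913]), np.float64(0.37789564274796716)), (array([635.10911287, 133.48081759,  45.76998551]), np.float64(0.2737793299640171))]
boss ((array([636.3201536 , 134.85550263,  17.21664814]), np.float64(0.27270470755701004)), 97)
board outer ((array([638.71277374, 134.38164589,  45.33339656]), np.float64(0.4630146074255577)), 241)
plane [-1.67534795e-03 -1.77310546e-03  3.01092071e+01] 6097
```

View pics/w26.png

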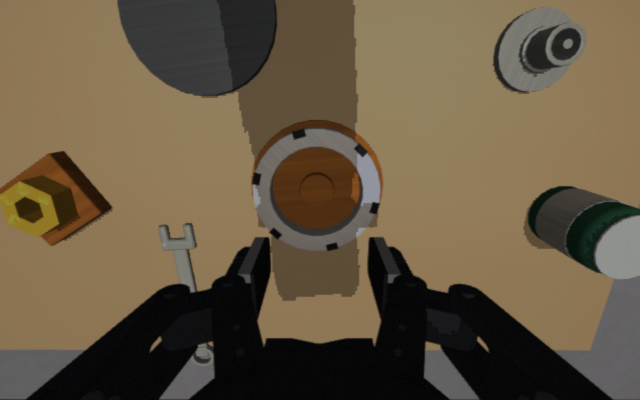

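The ring lies flat round the boss at (317,188), about 1.5 mm off centre. Last check: the whole scene, including the bystanders.

Call:
{"fn": "servo_tool", "kwargs": {"increments": [[0, 0, 0, -10, -30, -20, 60], [0, 0, 0, -20, -65, -40, 60], [0, 0, 0, -20, -100, -50, 60], [0, 0, 0, -20, -130, -50, 60], [0, 0, 0, -20, -140, -50, 60]]}}

```text
time: 32.98
eef_pos: [483.2, 114.9, 245.4]
ee_rot: [-3.14, -0.0, 1.572]
contact_force: [-1.0, 0.7, -0.8]
grip_width: 51.4
```

Call:
{"fn": "servo_tool", "kwargs": {"increments": [[0, 0, 0, 0, 0, 0, 60], [0, 0, 0, 0, 0, 0, 60], [0, 0, 0, 0, 0, 0, 60], [0, 0, 0, 0, 0, 0, 60], [0, 0, 0, 0, 0, 0, 60]]}}

```text
time: 33.4
eef_pos: [488.0, 114.6, 244.4]
ee_rot: [-3.141, -0.0, 1.571]
contact_force: [-0.5, -0.8, -0.4]
grip_width: 51.4
```

```bash
python3 - <<'E'
from h import *
c=grab("scene","s30"); a=load("scene0")
d=cv2.absdiff(c["img"],a["img"]).max(2)
for n,(x0,y0,x1,y1) in dict(spanner=(225,262,272,332),tin=(394,256,430,300)).items(): print(n,"max/mean diff",d[y0:y1,x0:x1].max(),d[y0:y1,x0:x1].mean())
s=read_state(); print(s["time"],s["eef_pos"],s["contact_force"])
E
```

```text
spanner max/mean diff 3 1.4103343465045592
tin max/mean diff 3 1.380050505050505
33.45 [487.86173842 114.53650426 244.41367113] [-0.7547673   0.40432508  0.63056613]
```

View pics/s30.png

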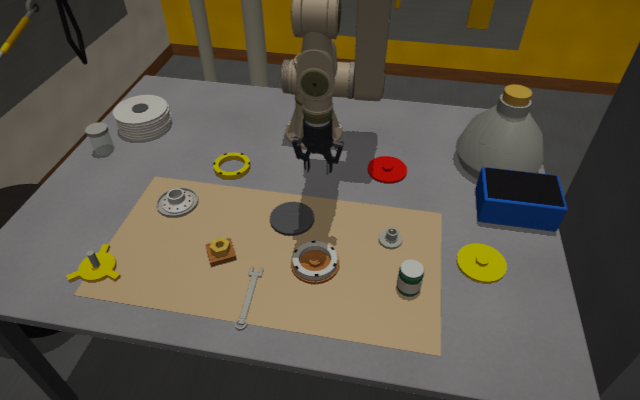

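The final view shows:
- sleeve on the pin at (391,237)
- nut on the block at (221,248)
- cone in the pan at (177,200)
- ring round the boss at (315,260)
- bystanders unmoved

Handing in.

```bash
python3 -c "
from rig import close_job
print(close_job())"
```

```text
the job is handed in; nothing more can be done
None
```

The stack is apart and all four parts are on their rests, taken in order from the top down. I set each part down until I felt light contact, then released it. The job was handed in at about 33.5 s with the gripper clear of everything.

My last checks with the wrist camera, part against rest, were:

| Part | Rest | Offset from centre |
|---|---|---|
| Sleeve | pin | about 2 mm; the pin shows inside the bore |
| Nut | wooden block | under 2 mm |
| Cone disc | pan | about 1.4 mm |
| Lock ring | boss | about 1.5 mm, lying flat at the right height |

The spanner and tin look unchanged from the start picture. I left the red and yellow look-alikes alone.

- **Camera disagreement:** the wrist camera read about 1–2 mm to +y of the gripper position throughout, within its stated accuracy. I allowed for it when placing the ring.
- **Failed ring fits:** two of the camera fits of the ring were spoiled by a finger or another part in the way. For those I used the earlier clear fits instead.
- **Forces:** the highest reading I saw while setting parts down was about 12 N.

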